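# Fetch the test cell from behind the containers

### The arm

A 6-joint arm with a two-finger parallel gripper is mounted at the origin on the work surface. World frame = base frame: x ahead of the robot, y to its left, z up, the work surface at z = 0. Lengths are in mm, angles in rad, forces in N, time in s.
With the tool pointing down it reaches from about 425 to 1125 mm from the base axis. Payload 14.9 kg.
Tool frame: the origin (TCP) lies between the finger pads; the fingertips stand 14 mm ahead of it and the grasp point (between the pads) lies 5 mm behind it; z points along the fingers, y is the line along which they close (so a half turn about z gives the same grasp; the last joint's range is limited). The gripper opens to 91 mm and grips with 3 to 60 N. Pads are 32 mm wide; open, the fingers measure 118 mm over their backs; the gripper's body (76 mm by 178 mm) begins 60 mm behind the grasp point.
Start: joints at [-0.033, 0.379, 1.734, -0, 1.028, -0.033], TCP at [700.013, -0.006, 227.932] pointing down, gripper open.
Joint ranges: [-2.77, 2.77], [-0.74, 2.19], [0, 2.66], [-1.06, 4.2], [0.31, 2.87], [-3.08, 3.08]. Speed limits (rad/s): [1.89, 1.89, 2.39, 3.14, 3.14, 3.14].

### API

Orientations are given as a unit quaternion [x, y, z, w].
In Python, from cell import robot gives the robot as it stands.
- The arm moves only by the tool servo_tool, never from a script. Its argument "moves" is a list of rows, each an object of numbers: "tx", "ty", "tz": the shift along the tool's x, y, z in mm; "roll": the turn about the tool's z in rad; "fingers": the finger opening in mm, from 0 to 91.2. In form: [{"tx": .., "ty": .., "tz": .., "roll": .., "fingers": ..}, ...]. A call has 1 to 8 rows; each row shifts and turns the commanded pose from where the row before left it, along the tool's axes as they then stand; what a row does not reach is not made up. A row lasts 1/12 s, in which the tool goes at most 41.7 mm and 7.16 degrees, less where a joint would pass 70% of its speed; a pose out of reach is approached as far as the arm can. A call with a gripper value outside its range is refused whole. The fingers move at their own pace and stop on an object; "force" is the grip in N (left out, the last holds). Time passes only in rows, so rows that do not move let the fingers close. It gives the time, the measured TCP pose, the force, the opening and the grip force at its end, in the units of the state.
- robot.sense(): the state, without advancing time (a new reading comes with each control period).
- robot.capture(name): name is "scene" or "side" or "wrist"; returns a dict with "pixels" (384x512x3 uint8, red, green, blue), "z_map" (384x512 float32, mm along the optical axis (not along the pixel's ray), 0 where there is no reading), "intrinsics" (3x3 intrinsics, pixels), "R" (3x3) and "t" (3): a world point X has camera coordinates R X + t. Camera axes: x right, y down, z forward; pixel columns grow to the right and rows downward; lengths in mm; the calibration is good to about 2 mm. A picture is of the moment at which its call begins.
- robot.finish_job(): hands the job in; it is judged then, once.
The state is a dict: "t": time; "q": joint angles; "joint_velocities": joint speeds; "tau": joint torques, N m; "tcp_pos": TCP position; "ee_rot": TCP orientation; "force": force on the tool from outside, world axes, zero at the start; "torque": the same for the moment, N m; "width": opening from 0.0 (shut) to 1.0 (fully open); "finger_force": force on a finger pad.
Only numpy, scipy, OpenCV 4.12 (cv2) and the standard library are available. Lean on these libraries where they do the work, as an engineer would, in place of code of your own. Each camera call takes 0.05 s, during which the arm holds its last target. There are 200 camera calls.

### The job

The small test cell at the back of the aluminium rack is hemmed in by three tall containers. First stand all three containers upright in the empty grey tray, then put the test cell upright inside the ring of the test stand, and only then stand every container back on the rack in the very place it came from. Keep the containers upright all the time and leave the two little vials on the rack where they are.

Things in the scene. Friction and masses are not known exactly. Their poses are not given: they have to be found in the camera images.
- rack: Fixed low aluminium rack, 150 mm (its x) by 180 mm (its y); deck top 8 mm above the origin; 3 mm thick rims, 14 mm above the table, along the edges y = +-90 and x = +75. Flush black discs mark the places (x, y in mm, rack frame): containers at (-20, 0), (15, 53), (15, -53), cell at (30, 0). Origin: centre of underside, on the table. Yaw varies about +-20 degrees.
- tray: Fixed, empty grey plastic tray, open above, outside 110 mm (its x) by 250 mm (its y), 15 mm high, walls and floor 5 mm thick. There is room for the three containers side by side along its y, about 75 mm apart. Origin: centre of its underside, on the table.
- holder: Fixed test stand: grey plate 160 by 110 mm, top 12 mm above the origin, with a black ring (inner diameter 54 mm, outer 64) rising 5 mm above the plate; the cell stands on the plate inside the ring. Origin: on the table, under the ring's centre. Plate from x = -50 to 110, y = -55 to 55 mm; black terminal block at x = 79 to 105 mm, 36 mm high over the table.
- bottle: Loose amber glass bottle with paper label and white round cap: round, 46 mm diameter, straight up to 92 mm, then a short shoulder; cap 32 mm wide from 99 to 115 mm (top). Mass about 0.3 kg. Origin: centre of its underside; z up when it stands. Which container stands on which of the rack's three container places changes.
- canister: Loose white plastic canister, square, 40 by 40 mm, body 96 mm high, with a small black round cap (28 mm wide) up to 108 mm. Its x and y axes are square to its flat sides; at the start turned at most 15 degrees against the rack. Mass about 0.25 kg. Origin: centre of its underside; z up when it stands.
- flask: Loose plain aluminium flask: round, 42 mm diameter, straight up to 100 mm, rounded top with a small dark nipple, 119 mm high in all. Mass about 0.3 kg. Origin: centre of its underside; z up when it stands.
- cell: Loose test cell: short white round body, 40 mm diameter, 44 mm high, a steel lid (32 mm wide) to 48 mm and a small brass pin to 54 mm. Mass about 0.15 kg. Origin: centre of its underside; z up when it stands. At the start it stands at the back of the rack with 5 to 15 mm between it and the containers.
- vial_a: Loose small glass vial with black cap, 16 mm diameter, 40 mm high, standing at a front corner of the rack (rack frame about (-56, 65) mm). Leave it alone. Origin: centre of its underside; z up when it stands.
- vial_b: Loose small glass vial like the other, at the other front corner of the rack (rack frame about (-56, -65) mm). Leave it alone. Origin: centre of its underside; z up when it stands.
Not all that is in view belongs to the job. What is shaped like the flask but red is not meant.

How it is judged (in metres and radians):
On the way, in this order (a step that is already met when the one before it is completed fails the run):
1. all three containers stand released in the grey tray while the test cell is still in its place on the rack (x of bottle in the frame of tray between -0.045 and 0.045 m and y of bottle in the frame of tray between -0.115 and 0.115 m and z of bottle in the frame of tray between 0 and 0.012 m and angle between each of bottle, canister, flask's own z axis and vertical below 0.15 rad and linear speed of each of bottle, canister, flask below 0.02 m/s and contact force between the fingers and bottle below 0.2 N and x of canister in the frame of tray between -0.045 and 0.045 m and y of canister in the frame of tray between -0.115 and 0.115 m and z of canister in the frame of tray between 0 and 0.012 m and contact force between the fingers and canister below 0.2 N and x of flask in the frame of tray between -0.045 and 0.045 m and y of flask in the frame of tray between -0.115 and 0.115 m and z of flask in the frame of tray between 0 and 0.012 m and contact force between the fingers and flask below 0.2 N and distance of cell from where it was at the start of the episode below 0.03 m), for 0.2 s.
2. the test cell stands released inside the ring of the test stand while the three containers still stand in the tray (horizontal distance between cell and holder below 0.01 m and z of cell in the frame of holder between 0.008 and 0.016 m and angle between each of cell, bottle, canister, flask's own z axis and vertical below 0.15 rad and linear speed of each of cell, bottle, canister, flask below 0.02 m/s and contact force between the fingers and cell below 0.2 N and x of bottle in the frame of tray between -0.045 and 0.045 m and y of bottle in the frame of tray between -0.115 and 0.115 m and z of bottle in the frame of tray between 0 and 0.012 m and contact force between the fingers and bottle below 0.2 N and x of canister in the frame of tray between -0.045 and 0.045 m and y of canister in the frame of tray between -0.115 and 0.115 m and z of canister in the frame of tray between 0 and 0.012 m and contact force between the fingers and canister below 0.2 N and x of flask in the frame of tray between -0.045 and 0.045 m and y of flask in the frame of tray between -0.115 and 0.115 m and z of flask in the frame of tray between 0 and 0.012 m and contact force between the fingers and flask below 0.2 N), for 0.2 s.
At the end, for the whole second after the job is handed in: Cell upright on the stand's plate inside the ring (10 mm of its centre); bottle, canister and flask each upright on the rack within 15 mm of where they stood at the start (any turn about the vertical); all released and at rest; vials within 20 mm of where they were (horizontal distance between cell and holder below 0.01 m and z of cell in the frame of holder between 0.008 and 0.016 m and angle between each of cell, bottle, canister, flask's own z axis and vertical below 0.15 rad and linear speed of each of cell, bottle, canister, flask below 0.02 m/s and contact force between the fingers and cell below 0.2 N and distance of each of bottle, canister, flask from where it was at the start of the episode below 0.015 m and contact force between the fingers and bottle below 0.2 N and contact force between the fingers and canister below 0.2 N and contact force between the fingers and flask below 0.2 N and distance of each of vial_a, vial_b from where it was at the start of the episode below 0.02 m); the robot touches nothing.
It fails at once if a container is tipped by more than 35 degrees (angle between any of bottle, canister, flask's own z axis and vertical above 0.6 rad).
It fails at once if a vial is moved by more than 20 mm (distance of any of vial_a, vial_b from where it was at the start of the episode above 0.02 m).
It also fails if it takes over 147 s, if anything falls off the work surface, if the arm or the gripper's body presses on something with over 40 N, if the wrist force passes 120 N, or if a joint passes its speed limit or range.

## Working session

There is one attempt and no reset: what is moved stays moved. The work goes in short steps, Python scripts to look and compute and a tool call to move; the robot and the scene stay as the last step left them, time stands still between calls to the robot, and variables do not carry over. Pictures are saved under pics/ and viewed, at most 14 in all, crops included, and the job is handed in when it is done.

Besides the shell and the picture viewer there is one more tool, called after ">>>" by a JSON object that holds its "api" and its "payload". servo_tool: Moves the arm, as the interface text tells. Its arguments: {"type":"object","properties":{"moves":{"type":"array","items":{"type":"object","properties":{"tx":{"type":"number"},"ty":{"type":"number"},"tz":{"type":"number"},"roll":{"type":"number"},"fingers":{"type":"number"}}}},"force":{"type":"number"}},"required":["moves"]}

```bash
ls; mkdir -p pics
python3 - <<'E'
from cell import robot
import cv2,numpy as np
s=robot.sense();print(s)
for n in ["scene","side","wrist"]:
    c=robot.capture(n);np.savez(f"{n}0.npz",**c)
    cv2.imwrite(f"pics/{n}0.png",cv2.cvtColor(c["pixels"],cv2.COLOR_RGB2BGR))
    R,t=np.array(c["R"]),np.array(c["t"]);print(n,(-R.T@t).round(),R[2].round(2),np.array(c["intrinsics"]).round(1).tolist())
a=cv2.imread("pics/scene0.png")
E
```

```text
pics
{'t': 0.0, 'q': array([-3.32958121e-02,  3.79440053e-01,  1.73476412e+00, -3.85192716e-06,
        1.02852747e+00, -3.33208418e-02]), 'joint_velocities': array([ 1.97548392e-03,  7.55430979e-05, -3.65477008e-04,  1.76183803e-03,
        6.87594967e-04,  4.17655452e-04]), 'tau': array([ 6.45993277e-04, -7.63727903e+01, -4.34372771e+01,  6.49972307e-02,
        4.23743343e-02, -1.55693674e-04]), 'tcp_pos': array([6.99617503e+02, 9.13540791e-03, 2.27274487e+02]), 'ee_rot': array([ 7.07097114e-01,  7.07116219e-01, -3.90264978e-04, -4.14755306e-04]), 'force': array([ 0.33886107,  0.04985967, -1.01346915]), 'torque': array([-0.00637322,  0.0002395 , -0.04735525]), 'finger_force': 0.0, 'width': 1.0028985241201607}
scene [1152. -143.  946.] [-0.58  0.11 -0.81] [[385.5, 0.0, 251.6], [0.0, 385.5, 193.7], [0.0, 0.0, 1.0]]
side [ 409. -738.  685.] [ 0.13  0.74 -0.65] [[420.4, 0.0, 254.3], [0.0, 420.4, 190.8], [0.0, 0.0, 1.0]]
wrist [699.  67. 385.] [ 0.   -0.24 -0.97] [[268.0, 0.0, 252.5], [0.0, 268.0, 189.2], [0.0, 0.0, 1.0]]
```

View images.

View pics/scene0.png

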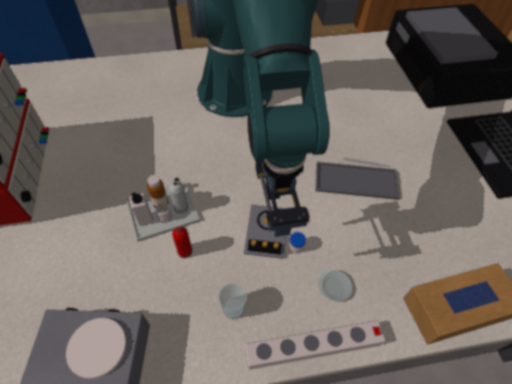

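View pics/side0.png

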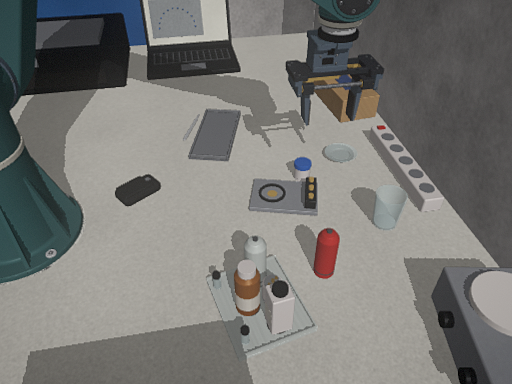

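```bash
cat > h.py <<'E'
import numpy as np,cv2
def cloud(c):
    z=np.array(c["z_map"],float);K=np.array(c["intrinsics"]);R=np.array(c["R"]);t=np.array(c["t"])
    v,u=np.indices(z.shape);P=np.stack([(u-K[0,2])/K[0,0]*z,(v-K[1,2])/K[1,1]*z,z],-1)
    W=(P-t)@R;W[z==0]=np.nan
    return W
def load(f): return dict(np.load(f))
def px(c,u,v,h):
    K=np.array(c["intrinsics"]);R=np.array(c["R"]);t=np.array(c["t"])
    o=-R.T@t;d=R.T@np.linalg.inv(K)@[u,v,1];return o+d*(h-o[2])/d[2]
E
python3 - <<'E'
from h import *
for n,pts in [("scene",[(317,163),(400,166),(397,198),(316,194),(265,218),(131,207),(188,189),(200,215),(140,236)]),("side",[(211,109),(240,111),(231,160),(190,157),(272,193),(276,257),(313,325),(247,350),(207,281),(256,239),(247,268),(281,288),(326,232),(216,275),(245,330),(302,160),(139,190)])]:
    W=cloud(load(n+"0.npz"))
    for u,v in pts: print(n,u,v,W[v,u].round(),np.nanmax(W[v-1:v+2,u-1:u+2,2]).round())
# orthographic colour map from side+scene, 1px=1mm... x 450..1000,y -420..? 
c=load("side0.npz");im=cv2.cvtColor(c["pixels"],cv2.COLOR_RGB2BGR)
cv2.imwrite("pics/rackside.png",cv2.resize(im[215:365,190:350],None,fx=4,fy=4,interpolation=cv2.INTER_CUBIC))
E
```

```text
scene 317 163 [405. 208.  15.] 17.0
scene 400 166 [450. 472.   3.] 5.0
scene 397 198 [571. 411.   9.] 15.0
scene 316 194 [513. 177.   2.] 2.0
scene 265 218 [578.   7.  11.] 299.0
scene 131 207 [ 541. -349.  101.] 104.0
scene 188 189 [ 429. -204.   -0.] 19.0
scene 200 215 [ 531. -176.    1.] 2.0
scene 140 236 [ 579. -346.   11.] 16.0
side 211 109 [483. 439.  14.] 17.0
side 240 111 [570. 406.  16.] 16.0
side 231 160 [509. 177.   2.] 2.0
side 190 157 [400. 206.   7.] 11.0
side 272 193 [586.  10.  14.] 14.0
side 276 257 [ 551. -188.   14.] 15.0
side 313 325 [ 583. -350.    9.] 15.0
side 247 350 [ 458. -375.    9.] 9.0
side 207 281 [ 405. -216.    7.] 9.0
side 256 239 [ 501. -232.  126.] 128.0
side 247 268 [ 475. -291.  122.] 125.0
side 281 288 [ 523. -337.  116.] 117.0
side 326 232 [ 634. -230.  116.] 116.0
side 216 275 [ 423. -237.   48.] 49.0
side 245 330 [ 458. -362.   50.] 50.0
side 302 160 [676.  75.  53.] 53.0
side 139 190 [272.  60.  32.] 33.0
```

View pics/rackside.png

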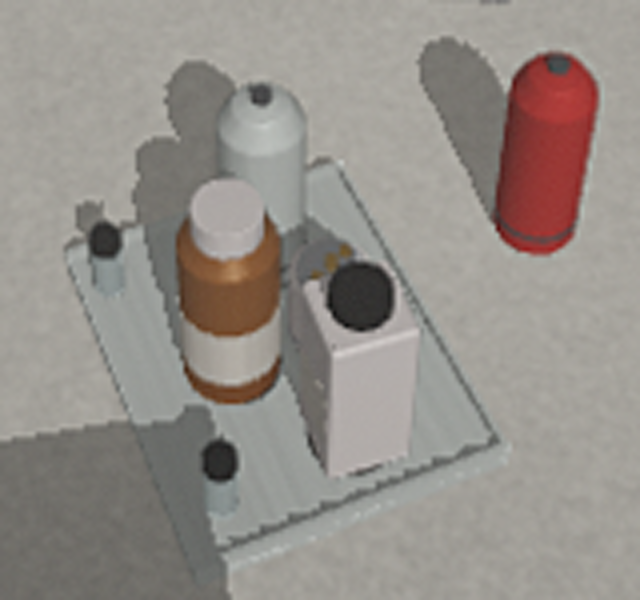

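```bash
cat >> h.py <<'E'
from scipy.optimize import least_squares
def pts(files,c,r,z0,z1):
    out=[]
    for f in files:
        W=cloud(load(f) if isinstance(f,str) else f).reshape(-1,3);W=W[~np.isnan(W[:,0])]
        m=(np.hypot(W[:,0]-c[0],W[:,1]-c[1])<r)&(W[:,2]>z0)&(W[:,2]<z1);out.append(W[m])
    return np.vstack(out)
def fitc(P,c,r):
    s=least_squares(lambda p:np.hypot(P[:,0]-p[0],P[:,1]-p[1])-r,c,loss="soft_l1",f_scale=2)
    return s.x.round(1),len(P),np.median(abs(s.fun)).round(2)
def fitbox(P,c,hx,hy,yaw=0):
    def f(p):
        d=P[:,:2]-p[:2];C,S=np.cos(p[2]),np.sin(p[2])
        qx=abs(d[:,0]*C+d[:,1]*S)-hx;qy=abs(-d[:,0]*S+d[:,1]*C)-hy
        return np.hypot(np.maximum(qx,0),np.maximum(qy,0))+np.minimum(np.maximum(qx,qy),0)
    s=least_squares(f,[*c,yaw],x_scale=[10,10,.1],loss="soft_l1",f_scale=2)
    return s.x.round(3),len(P),np.median(abs(f(s.x))).round(2)
E
python3 - <<'E'
from h import *
for fs in (["side0.npz"],["scene0.npz"],["side0.npz","scene0.npz"]):
    print(fs)
    for n,c,r,zc in [("flask",(501,-232),21,(30,100)),("bottle",(475,-291),23,(30,95)),("red",(634,-230),21,(30,90))]:
        x=np.array(c,float)
        for _ in range(3): x,k,e=fitc(pts(fs,x,r+7,*zc),x,r)
        print(n,x,k,e)
    x=np.array([523,-337,.19])
    for _ in range(3): x,k,e=fitbox(pts(fs,x[:2],33,30,97),x[:2],20,20,x[2])
    print("can",x,k,e)
    print("cell",[fitc(pts(fs,(533,-282),26,25,49),(533,-282),20)])
    x=np.array([485,308,-.26])
    P=pts(fs,x[:2],150,11,19)
    print("tray",fitbox(P,x[:2],53,123,x[2]),P[:,2].max(),cv2.minAreaRect(P[:,:2].astype(np.float32)))
    P=pts(fs,(586,10),120,8.5,15);print("plate",cv2.minAreaRect(P[:,:2].astype(np.float32)))
    P=pts(fs,(586,10),40,15,19);print("ring",fitc(P,(586,10),29.5))
E
```

```text
['side0.npz']
flask [ 499.9 -228.7] 272 0.41
bottle [ 474.5 -287. ] 566 0.41
red [ 641.1 -228.1] 440 0.49
can [ 5.22518e+02 -3.32892e+02  1.39000e-01] 651 0.36
cell [(array([ 533., -282.]), 0, np.float64(nan))]
tray (array([ 4.84356e+02,  3.10213e+02, -2.92000e-01]), 335, np.float64(1.46)) 18.845037543534758 ((484.22027587890625, 310.6495056152344), (256.310302734375, 110.54427337646484), 73.18460083007812)
plate ((617.9715576171875, 15.269813537597656), (140.7936553955078, 158.74913024902344), 73.13738250732422)
ring (array([586.1,  11.2]), 133, np.float64(1.81))
['scene0.npz']
flask [ 498.5 -229. ] 216 0.64
bottle [ 473.3 -286.9] 222 0.62
red [ 639.4 -228.7] 182 0.44
can [ 5.21428e+02 -3.33028e+02  1.32000e-01] 238 0.77
cell [(array([ 522.1, -276.2]), 66, np.float64(0.62))]
tray (array([ 4.84716e+02,  3.11007e+02, -2.91000e-01]), 413, np.float64(1.42)) 18.86444236527687 ((484.06341552734375, 312.1167297363281), (250.9384765625, 113.62457275390625), 73.23383331298828)
plate ((617.551513671875, 14.359779357910156), (133.6373748779297, 162.81008911132812), 73.18431854248047)
ring (array([585.2,  12.3]), 68, np.float64(2.06))
['side0.npz', 'scene0.npz']
flask [ 499. -229.] 488 0.63
bottle [ 474. -287.] 788 0.52
red [ 640.4 -228.1] 622 0.71
can [ 5.22040e+02 -3.32951e+02  1.37000e-01] 889 0.51
cell [(array([ 522.1, -276.2]), 66, np.float64(0.62))]
tray (array([ 4.84529e+02,  3.10538e+02, -2.91000e-01]), 748, np.float64(1.37)) 18.86444236527687 ((483.6628723144531, 310.7872009277344), (256.3431091308594, 113.62457275390625), 73.23383331298828)
plate ((617.8807373046875, 15.311210632324219), (140.10568237304688, 162.98916625976562), 74.03076171875)
ring (array([585.8,  11.5]), 201, np.float64(2.08))
  return _methods._mean(a, axis=axis, dtype=dtype,
  ret = ret.dtype.type(ret / rcount)
```

```bash
cat > go.py <<'E'
import sys,numpy as np
from cell import robot
from scipy.spatial.transform import Rotation as Ro
s=robot.sense();R=Ro.from_quat(s["ee_rot"]).as_matrix()
p=s["tcp_pos"];print("t%.2f"%s["t"],"p",p.round(1),"yaw %.3f"%np.arctan2(R[1,1],R[0,1]),"tilt %.3f"%np.arccos(-R[2,2]),"w %.3f f %.1f"%(s["width"],s["finger_force"]),"F",s["force"].round(1))
for a in sys.argv[1:]:
    g=np.array([float(v) for v in a.split(",")]);print(a,"shift",(R.T@(g-p)).round(1));p=g
E
echo ok
```

```text
ok
```

>>> {"api": "servo_tool", "payload": {"moves": [{"roll": -0.0685},{"roll": -0.0685},{"tx": -10,"ty": -11},{"tx": -20,"ty": -23},{"tx": -25,"ty": -29},{"tx": -25,"ty": -29},{"tx": -25,"ty": -29},{"tx": -25,"ty": -29}], "force": 40}}

```text
$.moves[0]: bad value
```

```bash
python3 go.py 499.4,-229,181 499.4,-229,81
```

```text
t0.15 p [699.7  -0.  227.4] yaw -0.000 tilt 0.001 w 1.003 f 0.0 F [ 1.1  0.1 -0.2]
499.4,-229,181 shift [-229.  -200.2   46.6]
499.4,-229,81 shift [ -0.    0.1 100. ]
```

>>> {"api": "servo_tool", "payload": {"moves": [{"tx": 0,"ty": 0,"tz": 0,"roll": -0.0685,"fingers": 80},{"tx": 0,"ty": 0,"tz": 0,"roll": -0.0685,"fingers": 80},{"tx": -10,"ty": -11,"tz": 0,"roll": 0,"fingers": 80},{"tx": -20,"ty": -23,"tz": 0,"roll": 0,"fingers": 80},{"tx": -25,"ty": -29,"tz": 0,"roll": 0,"fingers": 80},{"tx": -25,"ty": -29,"tz": 0,"roll": 0,"fingers": 80},{"tx": -25,"ty": -29,"tz": 0,"roll": 0,"fingers": 80},{"tx": -25,"ty": -29,"tz": 0,"roll": 0,"fingers": 80}], "force": 40}}

```text
t: 0.82
tcp_pos: [567.1, -150.5, 227.7]
ee_rot: [0.658, 0.753, -0.0, -0.0]
force: [1.4, -1.1, -0.6]
width: 0.874
finger_force: 0.0
```

```bash
python3 go.py 499.4,-229,181 499.4,-229,81
```

```text
t0.82 p [ 567.1 -150.5  227.7] yaw 0.135 tilt 0.000 w 0.874 f 0.0 F [ 1.4 -1.1 -0.6]
499.4,-229,181 shift [-68.6 -77.6  46.7]
499.4,-229,81 shift [ -0.   0. 100.]
```

>>> {"api": "servo_tool", "payload": {"moves": [{"tx": -24,"ty": -27,"tz": 0,"roll": 0,"fingers": 80},{"tx": -24,"ty": -27,"tz": 0,"roll": 0,"fingers": 80},{"tx": -15,"ty": -17,"tz": 12,"roll": 0,"fingers": 80},{"tx": -6,"ty": -7,"tz": 16,"roll": 0,"fingers": 80},{"tx": 0,"ty": 0,"tz": 12,"roll": 0,"fingers": 80},{"tx": 0,"ty": 0,"tz": 7,"roll": 0,"fingers": 80},{"tx": 0,"ty": 0,"tz": 0,"roll": 0,"fingers": 80}]}}

```text
t: 1.4
tcp_pos: [500.7, -227.6, 179.4]
ee_rot: [0.657, 0.754, -0.0, -0.001]
force: [-0.5, 0.5, -0.2]
width: 0.876
finger_force: 0.0
```

```bash
python3 go.py 499.4,-229,181 499.4,-229,81
python3 - <<'E'
from h import *
from cell import robot
for n in ["wrist","scene"]:
    c=robot.capture(n);np.savez(f"{n}1.npz",**c)
c=load("wrist1.npz");cv2.imwrite("pics/wrist1.png",cv2.cvtColor(c["pixels"],cv2.COLOR_RGB2BGR))
for n,p,r,zc in [("flask",(499,-229),21,(30,100)),("bottle",(474,-287),23,(30,95)),("cell",(522,-277),20,(20,49))]:
    P=pts(["wrist1.npz"],p,r+6,*zc);print(n,len(P),fitc(P,p,r) if len(P)>20 else "")
E
```

```text
t1.40 p [ 500.7 -227.6  179.4] yaw 0.136 tilt 0.002 w 0.876 f 0.0 F [-0.5  0.5 -0.2]
499.4,-229,181 shift [-1.2 -1.5 -1.6]
499.4,-229,81 shift [ -0.1   0.2 100. ]
flask 406 (array([ 499.4, -231.7]), 406, np.float64(0.12))
bottle 653 (array([ 473.8, -289.4]), 653, np.float64(0.23))
cell 52 (array([ 522.7, -278.8]), 52, np.float64(0.12))
```

View pics/wrist1.png

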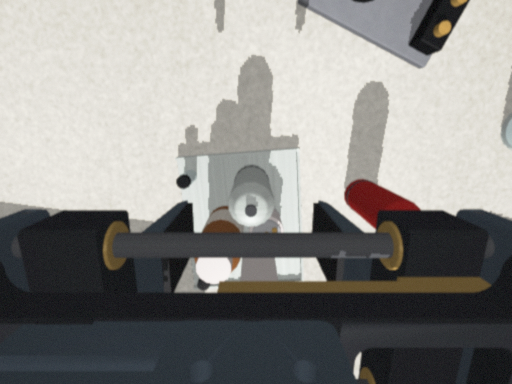

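>>> {"api": "servo_tool", "payload": {"moves": [{"tx": -2,"ty": -1.5,"tz": 15,"roll": 0,"fingers": 80},{"tx": 0,"ty": 0,"tz": 25,"roll": 0,"fingers": 80},{"tx": 0,"ty": 0,"tz": 25,"roll": 0,"fingers": 80},{"tx": 0,"ty": 0,"tz": 20,"roll": 0,"fingers": 80},{"tx": 0,"ty": 0,"tz": 13,"roll": 0,"fingers": 80},{"tx": 0,"ty": 0,"tz": 0,"roll": 0,"fingers": 80}]}}

```text
t: 2.0
tcp_pos: [499.5, -229.5, 81.1]
ee_rot: [0.657, 0.754, -0.0, -0.001]
force: [-0.2, 0.0, 0.3]
width: 0.882
finger_force: 0.0
```

>>> {"api": "servo_tool", "payload": {"moves": [{"tx": 0,"ty": 0,"tz": 0,"roll": 0,"fingers": 30},{"tx": 0,"ty": 0,"tz": 0,"roll": 0,"fingers": 30},{"tx": 0,"ty": 0,"tz": 0,"roll": 0,"fingers": 30},{"tx": 0,"ty": 0,"tz": 0,"roll": 0,"fingers": 30},{"tx": 0,"ty": 0,"tz": 0,"roll": 0,"fingers": 30},{"tx": 0,"ty": 0,"tz": 0,"roll": 0,"fingers": 30}]}}

```text
t: 2.5
tcp_pos: [500.3, -230.6, 83.4]
ee_rot: [0.657, 0.754, 0.0, 0.0]
force: [-0.7, -0.8, -0.3]
width: 0.471
finger_force: 0.3
```

>>> {"api": "servo_tool", "payload": {"moves": [{"tx": 0,"ty": 0,"tz": 0,"roll": 0,"fingers": 30},{"tx": 0,"ty": 0,"tz": 0,"roll": 0,"fingers": 30},{"tx": 0,"ty": 0,"tz": 0,"roll": 0,"fingers": 30}]}}

```text
t: 2.75
tcp_pos: [500.3, -230.6, 83.3]
ee_rot: [0.657, 0.754, 0.0, 0.0]
force: [-1.4, 0.6, 6.5]
width: 0.453
finger_force: 40.0
```

```bash
python3 go.py 505.2,379.5,200 505.2,379.5,79
```

```text
t2.75 p [ 500.3 -230.6   83.3] yaw 0.137 tilt 0.000 w 0.453 f 40.0 F [-1.4  0.6  6.5]
505.2,379.5,200 shift [ 603.7   88.1 -116.8]
505.2,379.5,79 shift [  0.  -0. 121.]
```

>>> {"api": "servo_tool", "payload": {"moves": [{"tx": 0,"ty": 0,"tz": -10,"roll": 0,"fingers": 30},{"tx": 0,"ty": 0,"tz": -25,"roll": 0,"fingers": 30},{"tx": 0,"ty": 0,"tz": -30,"roll": 0,"fingers": 30},{"tx": 0,"ty": 0,"tz": -25,"roll": 0,"fingers": 30},{"tx": 10,"ty": 1.5,"tz": -10,"roll": 0,"fingers": 30},{"tx": 20,"ty": 3,"tz": 0,"roll": 0,"fingers": 30},{"tx": 30,"ty": 4.5,"tz": 0,"roll": 0,"fingers": 30},{"tx": 36,"ty": 5,"tz": 0,"roll": 0,"fingers": 30}]}}

```text
t: 3.42
tcp_pos: [500.4, -132.6, 182.8]
ee_rot: [0.658, 0.753, 0.0, 0.0]
force: [0.6, -0.1, -1.6]
width: 0.45
finger_force: 39.9
```

>>> {"api": "servo_tool", "payload": {"moves": [{"tx": 36,"ty": 5,"tz": 0,"roll": 0,"fingers": 30},{"tx": 36,"ty": 5,"tz": 0,"roll": 0,"fingers": 30},{"tx": 36,"ty": 5,"tz": 0,"roll": 0,"fingers": 30},{"tx": 36,"ty": 5,"tz": 0,"roll": 0,"fingers": 30},{"tx": 36,"ty": 5,"tz": 0,"roll": 0,"fingers": 30},{"tx": 36,"ty": 5,"tz": 0,"roll": 0,"fingers": 30},{"tx": 36,"ty": 5,"tz": 0,"roll": 0,"fingers": 30},{"tx": 36,"ty": 5,"tz": 0,"roll": 0,"fingers": 30}]}}

```text
t: 4.08
tcp_pos: [499.9, 159.5, 182.5]
ee_rot: [0.657, 0.754, -0.0, -0.0]
force: [0.1, -0.5, -1.9]
width: 0.455
finger_force: 39.9
```

```bash
python3 go.py 505.2,379.5,183 505.2,379.5,81
```

```text
t4.08 p [499.9 159.5 182.5] yaw 0.137 tilt 0.001 w 0.455 f 39.9 F [ 0.1 -0.5 -1.9]
505.2,379.5,183 shift [217.2  35.4  -0.6]
505.2,379.5,81 shift [0.00e+00 1.00e-01 1.02e+02]
```

>>> {"api": "servo_tool", "payload": {"moves": [{"tx": 36,"ty": 5.5,"tz": 0,"roll": 0,"fingers": 30},{"tx": 36,"ty": 5.5,"tz": 0,"roll": 0,"fingers": 30},{"tx": 36,"ty": 6,"tz": 0,"roll": 0,"fingers": 30},{"tx": 36,"ty": 6,"tz": 0,"roll": 0,"fingers": 30},{"tx": 33,"ty": 6,"tz": 0,"roll": 0,"fingers": 30},{"tx": 25,"ty": 4,"tz": 0,"roll": 0,"fingers": 30},{"tx": 15,"ty": 2,"tz": 10,"roll": 0,"fingers": 30},{"tx": 0,"ty": 0,"tz": 20,"roll": 0,"fingers": 30}]}}

```text
t: 4.75
tcp_pos: [506.3, 380.9, 154.0]
ee_rot: [0.656, 0.755, 0.002, 0.0]
force: [0.7, 0.1, -1.4]
width: 0.45
finger_force: 39.9
```

>>> {"api": "servo_tool", "payload": {"moves": [{"tx": 0,"ty": 0,"tz": 25,"roll": 0,"fingers": 30},{"tx": 0,"ty": 0,"tz": 20,"roll": 0,"fingers": 30},{"tx": 0,"ty": 0,"tz": 12,"roll": 0,"fingers": 30},{"tx": 0,"ty": 0,"tz": 5,"roll": 0,"fingers": 30},{"tx": 0,"ty": 0,"tz": 0,"roll": 0,"fingers": 30},{"tx": 0,"ty": 0,"tz": 0,"roll": 0,"fingers": 30},{"tx": 0,"ty": 0,"tz": 0,"roll": 0,"fingers": 30}]}}

```text
t: 5.33
tcp_pos: [506.8, 377.5, 92.1]
ee_rot: [0.657, 0.754, 0.001, 0.0]
force: [0.5, -0.4, -3.4]
width: 0.455
finger_force: 39.9
```

```bash
python3 go.py 505.2,379.5,81
```

```text
t5.33 p [506.8 377.5  92.1] yaw 0.137 tilt 0.002 w 0.455 f 39.9 F [ 0.5 -0.4 -3.4]
505.2,379.5,81 shift [ 2.2 -1.3 11.1]
```

>>> {"api": "servo_tool", "payload": {"moves": [{"tx": 0,"ty": 0,"tz": 6,"roll": 0,"fingers": 30},{"tx": 0,"ty": 0,"tz": 4,"roll": 0,"fingers": 30},{"tx": 0,"ty": 0,"tz": 0,"roll": 0,"fingers": 30},{"tx": 0,"ty": 0,"tz": 0,"roll": 0,"fingers": 30},{"tx": 0,"ty": 0,"tz": 0,"roll": 0,"fingers": 30}]}}

```text
t: 5.75
tcp_pos: [506.2, 377.0, 80.9]
ee_rot: [0.657, 0.754, -0.0, -0.0]
force: [0.3, 0.2, -1.8]
width: 0.452
finger_force: 39.9
```

```bash
python3 go.py 505.2,379.5,81; sleep 0; python3 go.py
```

```text
t5.75 p [506.2 377.   80.9] yaw 0.137 tilt 0.000 w 0.452 f 39.9 F [ 0.3  0.2 -1.8]
505.2,379.5,81 shift [ 2.6 -0.6 -0.1]
t5.75 p [506.2 377.   80.9] yaw 0.137 tilt 0.000 w 0.452 f 39.9 F [ 0.3  0.2 -1.8]
```

>>> {"api": "servo_tool", "payload": {"moves": [{"tx": 0,"ty": 0,"tz": 0.5,"roll": 0,"fingers": 30},{"tx": 0,"ty": 0,"tz": 0,"roll": 0,"fingers": 30},{"tx": 0,"ty": 0,"tz": 0,"roll": 0,"fingers": 65},{"tx": 0,"ty": 0,"tz": 0,"roll": 0,"fingers": 65},{"tx": 0,"ty": 0,"tz": 0,"roll": 0,"fingers": 65},{"tx": 0,"ty": 0,"tz": 0,"roll": 0,"fingers": 65},{"tx": 0,"ty": 0,"tz": 0,"roll": 0,"fingers": 65}]}}

```text
t: 6.33
tcp_pos: [506.3, 377.1, 80.6]
ee_rot: [0.657, 0.754, 0.0, 0.0]
force: [-0.9, 0.2, -0.4]
width: 0.708
finger_force: 0.0
```

>>> {"api": "servo_tool", "payload": {"moves": [{"tx": 0,"ty": 0,"tz": -10,"roll": 0,"fingers": 75},{"tx": 0,"ty": 0,"tz": -25,"roll": 0,"fingers": 80},{"tx": 0,"ty": 0,"tz": -30,"roll": 0,"fingers": 80},{"tx": 0,"ty": 0,"tz": -30,"roll": 0,"fingers": 80},{"tx": -10,"ty": -1.5,"tz": -10,"roll": 0,"fingers": 80},{"tx": -25,"ty": -4,"tz": 0,"roll": 0,"fingers": 80},{"tx": -36,"ty": -6,"tz": 0,"roll": 0,"fingers": 80},{"tx": -36,"ty": -6,"tz": 0,"roll": 0,"fingers": 80}]}}

```text
t: 7.0
tcp_pos: [503.1, 267.6, 186.0]
ee_rot: [0.657, 0.754, 0.0, 0.0]
force: [1.2, -0.7, 0.3]
width: 0.877
finger_force: 0.0
```

>>> {"api": "servo_tool", "payload": {"moves": [{"tx": -36,"ty": -6,"tz": 0,"roll": 0,"fingers": 80},{"tx": -36,"ty": -6,"tz": 0,"roll": 0,"fingers": 80},{"tx": -36,"ty": -6,"tz": 0,"roll": 0,"fingers": 80},{"tx": -36,"ty": -6,"tz": 0,"roll": 0,"fingers": 80},{"tx": -36,"ty": -6,"tz": 0,"roll": 0,"fingers": 80},{"tx": -36,"ty": -6,"tz": 0,"roll": 0,"fingers": 80},{"tx": -36,"ty": -6,"tz": 0,"roll": 0,"fingers": 80},{"tx": -36,"ty": -6,"tz": 0,"roll": 0,"fingers": 80}]}}

```text
t: 7.67
tcp_pos: [494.7, -25.0, 185.9]
ee_rot: [0.657, 0.754, 0.0, 0.0]
force: [0.2, 0.1, 0.0]
width: 0.874
finger_force: 0.0
```

```bash
python3 go.py 474.2,-288,181 474.2,-288,83
```

```text
t7.67 p [494.7 -25.  185.9] yaw 0.137 tilt 0.000 w 0.874 f 0.0 F [0.2 0.1 0. ]
474.2,-288,181 shift [-257.7  -56.2    4.9]
474.2,-288,83 shift [ 0. -0. 98.]
```

>>> {"api": "servo_tool", "payload": {"moves": [{"tx": -36,"ty": -8,"tz": 0,"roll": 0,"fingers": 80},{"tx": -36,"ty": -8,"tz": 0,"roll": 0,"fingers": 80},{"tx": -36,"ty": -8,"tz": 0,"roll": 0,"fingers": 80},{"tx": -36,"ty": -8,"tz": 0,"roll": 0,"fingers": 80},{"tx": -36,"ty": -8,"tz": 0,"roll": 0,"fingers": 80},{"tx": -36,"ty": -8,"tz": 0,"roll": 0,"fingers": 80},{"tx": -28,"ty": -6,"tz": 0,"roll": 0,"fingers": 80},{"tx": -14,"ty": -2,"tz": 0,"roll": 0,"fingers": 80}]}}

```text
t: 8.33
tcp_pos: [474.3, -289.4, 185.9]
ee_rot: [0.658, 0.753, -0.0, 0.0]
force: [-1.0, 0.4, -0.2]
width: 0.877
finger_force: 0.0
```

>>> {"api": "servo_tool", "payload": {"moves": [{"tx": 0,"ty": 0,"tz": 0,"roll": 0,"fingers": 80},{"tx": 0,"ty": 0,"tz": 0,"roll": 0,"fingers": 80},{"tx": 0,"ty": 0,"tz": 0,"roll": 0,"fingers": 80}]}}

```text
t: 8.58
tcp_pos: [474.9, -285.3, 185.4]
ee_rot: [0.657, 0.754, 0.0, -0.0]
force: [-1.5, -0.5, 0.4]
width: 0.879
finger_force: 0.0
```

```bash
python3 go.py 474.2,-288,83
python3 - <<'E'
from h import *
from cell import robot
c=robot.capture("wrist");np.savez("wrist2.npz",**c)
d=robot.capture("side");np.savez("side2.npz",**d)
for f in (c,d):
  for n,p,r,zc in [("bottle",(474,-288),23,(30,95)),("cell",(523,-278),20,(20,49)),("flaskT",(506,377),21,(30,100))]:
    P=pts([f],p,r+6,*zc);print(n,len(P),fitc(P,p,r) if len(P)>20 else "")
E
```

```text
t8.58 p [ 474.9 -285.3  185.4] yaw 0.137 tilt 0.001 w 0.879 f 0.0 F [-1.5 -0.5  0.4]
474.2,-288,83 shift [ -2.6  -1.  102.4]
bottle 390 (array([ 473.8, -289.3]), 390, np.float64(0.22))
cell 146 (array([ 523.1, -278.9]), 146, np.float64(0.13))
flaskT 0 
bottle 560 (array([ 474.5, -286.9]), 560, np.float64(0.42))
cell 31 (array([ 524. , -276.7]), 31, np.float64(0.21))
flaskT 0
```

>>> {"api": "servo_tool", "payload": {"moves": [{"tx": -2.5,"ty": -1,"tz": 15,"roll": 0,"fingers": 80},{"tx": 0,"ty": 0,"tz": 27,"roll": 0,"fingers": 80},{"tx": 0,"ty": 0,"tz": 27,"roll": 0,"fingers": 80},{"tx": 0,"ty": 0,"tz": 21,"roll": 0,"fingers": 80},{"tx": 0,"ty": 0,"tz": 12,"roll": 0,"fingers": 80},{"tx": 0,"ty": 0,"tz": 0,"roll": 0,"fingers": 80},{"tx": 0,"ty": 0,"tz": 0,"roll": 0,"fingers": 80}]}}

```text
t: 9.27
tcp_pos: [474.5, -288.5, 83.6]
ee_rot: [0.657, 0.754, -0.0, -0.0]
force: [0.2, 0.1, 0.9]
width: 0.877
finger_force: 0.0
```

>>> {"api": "servo_tool", "payload": {"moves": [{"tx": 0,"ty": 0,"tz": 0,"roll": 0,"fingers": 30},{"tx": 0,"ty": 0,"tz": 0,"roll": 0,"fingers": 30},{"tx": 0,"ty": 0,"tz": 0,"roll": 0,"fingers": 30},{"tx": 0,"ty": 0,"tz": 0,"roll": 0,"fingers": 30},{"tx": 0,"ty": 0,"tz": 0,"roll": 0,"fingers": 30},{"tx": 0,"ty": 0,"tz": 0,"roll": 0,"fingers": 30},{"tx": 0,"ty": 0,"tz": 0,"roll": 0,"fingers": 30},{"tx": 0,"ty": 0,"tz": 0,"roll": 0,"fingers": 30}]}}

```text
t: 9.93
tcp_pos: [474.5, -289.2, 83.8]
ee_rot: [0.657, 0.754, -0.0, 0.0]
force: [-1.6, 0.5, 6.4]
width: 0.497
finger_force: 40.0
```

```bash
python3 go.py 485.5,308,185 485.5,308,81
python3 - <<'E'
from h import *
from cell import robot
c=robot.capture("scene")
P=pts([c],(506,377),27,30,100);print(len(P),fitc(P,(506,377),21))
E
```

```text
t9.93 p [ 474.5 -289.2   83.8] yaw 0.137 tilt 0.000 w 0.497 f 40.0 F [-1.6  0.5  6.4]
485.5,308,185 shift [ 590.1   92.5 -101.4]
485.5,308,81 shift [  0.  -0. 104.]
232 (array([505.4, 378.7]), 232, np.float64(0.72))
```

>>> {"api": "servo_tool", "payload": {"moves": [{"tx": 0,"ty": 0,"tz": -10,"roll": 0,"fingers": 30},{"tx": 0,"ty": 0,"tz": -25,"roll": 0,"fingers": 30},{"tx": 0,"ty": 0,"tz": -30,"roll": 0,"fingers": 30},{"tx": 0,"ty": 0,"tz": -25,"roll": 0,"fingers": 30},{"tx": 10,"ty": 1.5,"tz": -10,"roll": 0,"fingers": 30},{"tx": 20,"ty": 3,"tz": 0,"roll": 0,"fingers": 30},{"tx": 30,"ty": 5,"tz": 0,"roll": 0,"fingers": 30},{"tx": 36,"ty": 5.5,"tz": 0,"roll": 0,"fingers": 30}]}}

```text
t: 10.65
tcp_pos: [475.6, -191.0, 183.2]
ee_rot: [0.658, 0.753, 0.0, 0.0]
force: [0.4, 0.6, -3.0]
width: 0.496
finger_force: 40.0
```

>>> {"api": "servo_tool", "payload": {"moves": [{"tx": 36,"ty": 5.5,"tz": 0,"roll": 0,"fingers": 30},{"tx": 36,"ty": 5.5,"tz": 0,"roll": 0,"fingers": 30},{"tx": 36,"ty": 5.5,"tz": 0,"roll": 0,"fingers": 30},{"tx": 36,"ty": 5.5,"tz": 0,"roll": 0,"fingers": 30},{"tx": 36,"ty": 5.5,"tz": 0,"roll": 0,"fingers": 30},{"tx": 36,"ty": 5.5,"tz": 0,"roll": 0,"fingers": 30},{"tx": 36,"ty": 5.5,"tz": 0,"roll": 0,"fingers": 30},{"tx": 36,"ty": 5.5,"tz": 0,"roll": 0,"fingers": 30}]}}

```text
t: 11.32
tcp_pos: [479.1, 101.6, 183.0]
ee_rot: [0.657, 0.754, -0.0, -0.0]
force: [0.0, 0.7, -3.3]
width: 0.495
finger_force: 40.0
```

>>> {"api": "servo_tool", "payload": {"moves": [{"tx": 36,"ty": 5.5,"tz": 0,"roll": 0,"fingers": 30},{"tx": 36,"ty": 5.5,"tz": 0,"roll": 0,"fingers": 30},{"tx": 36,"ty": 5.5,"tz": 0,"roll": 0,"fingers": 30},{"tx": 36,"ty": 6,"tz": 0,"roll": 0,"fingers": 30},{"tx": 30,"ty": 6,"tz": 0,"roll": 0,"fingers": 30},{"tx": 20,"ty": 4,"tz": 0,"roll": 0,"fingers": 30},{"tx": 10,"ty": 1,"tz": 0,"roll": 0,"fingers": 30},{"tx": 0,"ty": 0,"tz": 0,"roll": 0,"fingers": 30}]}}

```text
t: 11.98
tcp_pos: [484.8, 307.6, 182.9]
ee_rot: [0.656, 0.754, -0.0, -0.0]
force: [-0.0, -0.6, -2.9]
width: 0.496
finger_force: 40.0
```

```bash
python3 go.py 485.5,308,81
```

```text
t11.98 p [484.8 307.6 182.9] yaw 0.139 tilt 0.001 w 0.496 f 40.0 F [-0.  -0.6 -2.9]
485.5,308,81 shift [  0.3   0.8 101.9]
```

>>> {"api": "servo_tool", "payload": {"moves": [{"tx": 0,"ty": 0,"tz": 10,"roll": 0,"fingers": 30},{"tx": 0,"ty": 0,"tz": 25,"roll": 0,"fingers": 30},{"tx": 0,"ty": 0,"tz": 25,"roll": 0,"fingers": 30},{"tx": 0,"ty": 0,"tz": 20,"roll": 0,"fingers": 30},{"tx": 0,"ty": 0,"tz": 12,"roll": 0,"fingers": 30},{"tx": 0,"ty": 0,"tz": 6,"roll": 0,"fingers": 30},{"tx": 0,"ty": 0,"tz": 2,"roll": 0,"fingers": 30},{"tx": 0,"ty": 0,"tz": 0,"roll": 0,"fingers": 30}]}}

```text
t: 12.65
tcp_pos: [485.9, 305.7, 83.5]
ee_rot: [0.657, 0.754, -0.0, 0.0]
force: [-1.5, -0.7, -2.2]
width: 0.499
finger_force: 40.0
```

>>> {"api": "servo_tool", "payload": {"moves": [{"tx": 0,"ty": 0,"tz": 0,"roll": 0,"fingers": 30},{"tx": 0,"ty": 0,"tz": 0,"roll": 0,"fingers": 30}]}}

```text
t: 12.82
tcp_pos: [486.3, 306.4, 84.5]
ee_rot: [0.657, 0.754, 0.001, 0.0]
force: [0.4, -0.9, -2.1]
width: 0.492
finger_force: 40.0
```

>>> {"api": "servo_tool", "payload": {"moves": [{"tx": 0,"ty": 0,"tz": 2,"roll": 0,"fingers": 30},{"tx": 0,"ty": 0,"tz": 1,"roll": 0,"fingers": 30},{"tx": 0,"ty": 0,"tz": 0,"roll": 0,"fingers": 30},{"tx": 0,"ty": 0,"tz": 0,"roll": 0,"fingers": 30},{"tx": 0,"ty": 0,"tz": 0,"roll": 0,"fingers": 30}]}}

```text
t: 13.23
tcp_pos: [485.9, 306.3, 80.8]
ee_rot: [0.657, 0.754, 0.0, 0.0]
force: [-0.8, 0.3, 3.6]
width: 0.498
finger_force: 40.0
```

>>> {"api": "servo_tool", "payload": {"moves": [{"tx": 0,"ty": 0,"tz": 0,"roll": 0,"fingers": 65},{"tx": 0,"ty": 0,"tz": 0,"roll": 0,"fingers": 65},{"tx": 0,"ty": 0,"tz": 0,"roll": 0,"fingers": 65},{"tx": 0,"ty": 0,"tz": 0,"roll": 0,"fingers": 65},{"tx": 0,"ty": 0,"tz": -10,"roll": 0,"fingers": 70},{"tx": 0,"ty": 0,"tz": -30,"roll": 0,"fingers": 80},{"tx": 0,"ty": 0,"tz": -35,"roll": 0,"fingers": 80},{"tx": 0,"ty": 0,"tz": -30,"roll": 0,"fingers": 80}]}}

```text
t: 13.9
tcp_pos: [485.6, 306.0, 187.7]
ee_rot: [0.657, 0.754, -0.0, -0.0]
force: [0.1, 0.7, 0.8]
width: 0.878
finger_force: 0.0
```

>>> {"api": "servo_tool", "payload": {"moves": [{"tx": -15,"ty": -1,"tz": 0,"roll": 0,"fingers": 80},{"tx": -30,"ty": -2,"tz": 0,"roll": 0,"fingers": 80},{"tx": -38,"ty": -3,"tz": 0,"roll": 0,"fingers": 80},{"tx": -38,"ty": -3,"tz": 0,"roll": 0,"fingers": 80},{"tx": -38,"ty": -3,"tz": 0,"roll": 0,"fingers": 80},{"tx": -38,"ty": -3,"tz": 0,"roll": 0,"fingers": 80},{"tx": -38,"ty": -3,"tz": 0,"roll": 0,"fingers": 80},{"tx": -38,"ty": -3,"tz": 0,"roll": 0,"fingers": 80}]}}

```text
t: 14.57
tcp_pos: [501.7, 30.8, 185.8]
ee_rot: [0.657, 0.754, 0.0, 0.0]
force: [1.1, 0.4, 0.2]
width: 0.878
finger_force: 0.0
```

>>> {"api": "servo_tool", "payload": {"moves": [{"tx": -38,"ty": -3,"tz": 0,"roll": 0,"fingers": 80},{"tx": -38,"ty": -3,"tz": 0,"roll": 0,"fingers": 80},{"tx": -38,"ty": -3,"tz": 0,"roll": 0,"fingers": 80},{"tx": -38,"ty": -3,"tz": 0,"roll": 0,"fingers": 80},{"tx": -38,"ty": -3,"tz": 0,"roll": 0,"fingers": 80},{"tx": -38,"ty": -3,"tz": 0,"roll": 0,"fingers": 80},{"tx": -38,"ty": -3,"tz": 0,"roll": 0,"fingers": 80},{"tx": -38,"ty": -3,"tz": 0,"roll": 0,"fingers": 80}]}}

```text
t: 15.23
tcp_pos: [519.4, -273.8, 185.8]
ee_rot: [0.657, 0.754, 0.0, 0.0]
force: [0.9, 0.7, 1.0]
width: 0.879
finger_force: 0.0
```

```bash
python3 go.py 521.8,-334,185 521.8,-334,83
```

```text
t15.23 p [ 519.4 -273.8  185.8] yaw 0.137 tilt 0.000 w 0.879 f 0.0 F [0.9 0.7 1. ]
521.8,-334,185 shift [-60.   -5.8   0.8]
521.8,-334,83 shift [  0.  -0. 102.]
```

>>> {"api": "servo_tool", "payload": {"moves": [{"tx": -30,"ty": -3,"tz": 0,"roll": 0,"fingers": 80},{"tx": -20,"ty": -2,"tz": 0,"roll": 0,"fingers": 80},{"tx": -10,"ty": -1,"tz": 0,"roll": 0,"fingers": 80},{"tx": 0,"ty": 0,"tz": 0,"roll": 0,"fingers": 80},{"tx": 0,"ty": 0,"tz": 0,"roll": 0,"fingers": 80}]}}

```text
t: 15.65
tcp_pos: [521.9, -331.4, 185.3]
ee_rot: [0.657, 0.754, 0.0, -0.0]
force: [0.8, 0.3, -0.4]
width: 0.877
finger_force: 0.0
```

```bash
python3 go.py 521.8,-334,83
python3 - <<'E'
from h import *
from cell import robot
c=robot.capture("wrist")
x=np.array([521.8,-334,.137])
for _ in range(3): x,k,e=fitbox(pts([c],x[:2],33,40,98),x[:2],20,20,x[2])
print("can",x,k,e)
P=pts([c],(523,-278),25,20,50);print(len(P),fitc(P,(523,-278),20))
E
```

```text
t15.65 p [ 521.9 -331.4  185.3] yaw 0.137 tilt 0.001 w 0.877 f 0.0 F [ 0.8  0.3 -0.4]
521.8,-334,83 shift [ -2.6  -0.4 102.3]
can [ 5.21750e+02 -3.35301e+02  1.37000e-01] 383 0.1
0 (array([ 523., -278.]), 0, np.float64(nan))
  return _methods._mean(a, axis=axis, dtype=dtype,
  ret = ret.dtype.type(ret / rcount)
```

Canister confirmed at (521.8, −334), yaw 0.137. Descend and grasp.

>>> {"api": "servo_tool", "payload": {"moves": [{"tx": -2.5,"ty": -0.5,"tz": 15,"roll": 0,"fingers": 80},{"tx": 0,"ty": 0,"tz": 27,"roll": 0,"fingers": 80},{"tx": 0,"ty": 0,"tz": 27,"roll": 0,"fingers": 80},{"tx": 0,"ty": 0,"tz": 21,"roll": 0,"fingers": 80},{"tx": 0,"ty": 0,"tz": 12,"roll": 0,"fingers": 80},{"tx": 0,"ty": 0,"tz": 0,"roll": 0,"fingers": 80},{"tx": 0,"ty": 0,"tz": 0,"roll": 0,"fingers": 80}]}}

```text
t: 16.28
tcp_pos: [522.2, -333.7, 83.7]
ee_rot: [0.657, 0.754, -0.0, -0.0]
force: [1.3, -0.2, 1.5]
width: 0.875
finger_force: 0.0
```

>>> {"api": "servo_tool", "payload": {"moves": [{"tx": 0,"ty": 0,"tz": 0,"roll": 0,"fingers": 30},{"tx": 0,"ty": 0,"tz": 0,"roll": 0,"fingers": 30},{"tx": 0,"ty": 0,"tz": 0,"roll": 0,"fingers": 30},{"tx": 0,"ty": 0,"tz": 0,"roll": 0,"fingers": 30},{"tx": 0,"ty": 0,"tz": 0,"roll": 0,"fingers": 30},{"tx": 0,"ty": 0,"tz": 0,"roll": 0,"fingers": 30},{"tx": 0,"ty": 0,"tz": 0,"roll": 0,"fingers": 30},{"tx": 0,"ty": 0,"tz": 0,"roll": 0,"fingers": 30}]}}

```text
t: 16.95
tcp_pos: [522.1, -334.6, 83.6]
ee_rot: [0.657, 0.754, -0.0, 0.0]
force: [-0.9, -0.2, 3.2]
width: 0.439
finger_force: 40.0
```

```bash
python3 go.py 464,236,185 464,236,81
```

```text
t16.95 p [ 522.1 -334.6   83.6] yaw 0.137 tilt 0.000 w 0.439 f 40.0 F [-0.9 -0.2  3.2]
464,236,185 shift [ 573.1   20.4 -101.4]
464,236,81 shift [  0.  -0. 104.]
```

>>> {"api": "servo_tool", "payload": {"moves": [{"tx": 0,"ty": 0,"tz": -10,"roll": 0,"fingers": 30},{"tx": 0,"ty": 0,"tz": -25,"roll": 0,"fingers": 30},{"tx": 0,"ty": 0,"tz": -30,"roll": 0,"fingers": 30},{"tx": 0,"ty": 0,"tz": -25,"roll": 0,"fingers": 30},{"tx": 10,"ty": 0,"tz": -10,"roll": 0,"fingers": 30},{"tx": 20,"ty": 0.5,"tz": 0,"roll": 0,"fingers": 30},{"tx": 30,"ty": 1,"tz": 0,"roll": 0,"fingers": 30},{"tx": 36,"ty": 1,"tz": 0,"roll": 0,"fingers": 30}]}}

```text
t: 17.62
tcp_pos: [510.7, -238.1, 183.2]
ee_rot: [0.658, 0.753, -0.0, -0.0]
force: [1.3, -0.1, -1.6]
width: 0.432
finger_force: 40.0
```

>>> {"api": "servo_tool", "payload": {"moves": [{"tx": 36,"ty": 1,"tz": 0,"roll": 0,"fingers": 30},{"tx": 36,"ty": 1,"tz": 0,"roll": 0,"fingers": 30},{"tx": 36,"ty": 1,"tz": 0,"roll": 0,"fingers": 30},{"tx": 36,"ty": 1,"tz": 0,"roll": 0,"fingers": 30},{"tx": 36,"ty": 1,"tz": 0,"roll": 0,"fingers": 30},{"tx": 36,"ty": 1,"tz": 0,"roll": 0,"fingers": 30},{"tx": 36,"ty": 1,"tz": 0,"roll": 0,"fingers": 30},{"tx": 36,"ty": 1,"tz": 0,"roll": 0,"fingers": 30}]}}

```text
t: 18.28
tcp_pos: [478.5, 49.4, 183.0]
ee_rot: [0.657, 0.754, -0.0, -0.0]
force: [-0.0, 0.3, -2.5]
width: 0.433
finger_force: 40.0
```

>>> {"api": "servo_tool", "payload": {"moves": [{"tx": 36,"ty": 2,"tz": 0,"roll": 0,"fingers": 30},{"tx": 36,"ty": 2,"tz": 0,"roll": 0,"fingers": 30},{"tx": 36,"ty": 2,"tz": 0,"roll": 0,"fingers": 30},{"tx": 30,"ty": 2,"tz": 0,"roll": 0,"fingers": 30},{"tx": 25,"ty": 1,"tz": 0,"roll": 0,"fingers": 30},{"tx": 16,"ty": 0.5,"tz": 0,"roll": 0,"fingers": 30},{"tx": 8,"ty": 0.5,"tz": 0,"roll": 0,"fingers": 30},{"tx": 0,"ty": 0,"tz": 0,"roll": 0,"fingers": 30}]}}

```text
t: 18.95
tcp_pos: [463.5, 235.1, 183.0]
ee_rot: [0.656, 0.754, -0.0, -0.0]
force: [0.2, 0.3, -1.3]
width: 0.437
finger_force: 40.0
```

```bash
python3 go.py 464,236,81
```

```text
t18.95 p [463.5 235.1 183. ] yaw 0.139 tilt 0.001 w 0.437 f 40.0 F [ 0.2  0.3 -1.3]
464,236,81 shift [  0.9   0.7 102. ]
```

>>> {"api": "servo_tool", "payload": {"moves": [{"tx": 0,"ty": 0,"tz": 10,"roll": 0,"fingers": 30},{"tx": 0,"ty": 0,"tz": 25,"roll": 0,"fingers": 30},{"tx": 0,"ty": 0,"tz": 25,"roll": 0,"fingers": 30},{"tx": 0,"ty": 0,"tz": 20,"roll": 0,"fingers": 30},{"tx": 0,"ty": 0,"tz": 12,"roll": 0,"fingers": 30},{"tx": 0,"ty": 0,"tz": 6,"roll": 0,"fingers": 30},{"tx": 0,"ty": 0,"tz": 2,"roll": 0,"fingers": 30},{"tx": 0,"ty": 0,"tz": 0,"roll": 0,"fingers": 30}]}}

```text
t: 19.62
tcp_pos: [464.6, 233.7, 83.5]
ee_rot: [0.657, 0.754, -0.0, 0.0]
force: [0.7, -0.7, -2.1]
width: 0.438
finger_force: 40.0
```

>>> {"api": "servo_tool", "payload": {"moves": [{"tx": 0,"ty": 0,"tz": 1,"roll": 0,"fingers": 30},{"tx": 0,"ty": 0,"tz": 1,"roll": 0,"fingers": 30},{"tx": 0,"ty": 0,"tz": 0,"roll": 0,"fingers": 30},{"tx": 0,"ty": 0,"tz": 0,"roll": 0,"fingers": 30}]}}

```text
t: 19.95
tcp_pos: [464.6, 234.1, 81.9]
ee_rot: [0.657, 0.754, 0.0, 0.0]
force: [-0.6, 0.2, -1.9]
width: 0.435
finger_force: 40.0
```

>>> {"api": "servo_tool", "payload": {"moves": [{"tx": 0,"ty": 0,"tz": 1.2,"roll": 0,"fingers": 30},{"tx": 0,"ty": 0,"tz": 0,"roll": 0,"fingers": 30},{"tx": 0,"ty": 0,"tz": 0,"roll": 0,"fingers": 30},{"tx": 0,"ty": 0,"tz": 0,"roll": 0,"fingers": 65},{"tx": 0,"ty": 0,"tz": 0,"roll": 0,"fingers": 65},{"tx": 0,"ty": 0,"tz": 0,"roll": 0,"fingers": 65},{"tx": 0,"ty": 0,"tz": 0,"roll": 0,"fingers": 65},{"tx": 0,"ty": 0,"tz": 0,"roll": 0,"fingers": 65}]}}

```text
t: 20.62
tcp_pos: [464.3, 234.0, 80.2]
ee_rot: [0.657, 0.754, -0.0, -0.0]
force: [0.0, 0.9, 0.2]
width: 0.712
finger_force: 0.0
```

>>> {"api": "servo_tool", "payload": {"moves": [{"tx": 0,"ty": 0,"tz": -10,"roll": 0,"fingers": 70},{"tx": 0,"ty": 0,"tz": -30,"roll": 0,"fingers": 70},{"tx": 0,"ty": 0,"tz": -35,"roll": 0,"fingers": 70},{"tx": 0,"ty": 0,"tz": -30,"roll": 0,"fingers": 70},{"tx": -15,"ty": 0,"tz": 0,"roll": 0,"fingers": 70},{"tx": -30,"ty": 0,"tz": 0,"roll": 0,"fingers": 70},{"tx": -38,"ty": -1,"tz": 0,"roll": 0,"fingers": 70},{"tx": -38,"ty": -1,"tz": 0,"roll": 0,"fingers": 70}]}}

```text
t: 21.28
tcp_pos: [478.9, 112.9, 186.3]
ee_rot: [0.656, 0.754, 0.0, 0.0]
force: [0.5, -0.9, 0.0]
width: 0.768
finger_force: 0.0
```

>>> {"api": "servo_tool", "payload": {"moves": [{"tx": -38,"ty": -1,"tz": 0,"roll": 0,"fingers": 70},{"tx": -38,"ty": -1,"tz": 0,"roll": 0,"fingers": 70},{"tx": -38,"ty": -1,"tz": 0,"roll": 0,"fingers": 70},{"tx": -38,"ty": -1,"tz": 0,"roll": 0,"fingers": 70},{"tx": -38,"ty": -1,"tz": 0,"roll": 0,"fingers": 70},{"tx": -38,"ty": -1,"tz": 0,"roll": 0,"fingers": 70},{"tx": -38,"ty": -1,"tz": 0,"roll": 0,"fingers": 70},{"tx": -38,"ty": -1,"tz": 0,"roll": 0,"fingers": 70}]}}

```text
t: 21.95
tcp_pos: [512.3, -190.4, 186.1]
ee_rot: [0.657, 0.754, 0.0, 0.0]
force: [0.8, 0.5, 0.1]
width: 0.77
finger_force: 0.0
```

```bash
python3 go.py 523.3,-230,185 523.3,-278,185
python3 - <<'E'
from h import *
from cell import robot
for n in("scene","side"):
    c=robot.capture(n);cv2.imwrite(f"pics/{n}3.png",cv2.cvtColor(c["pixels"],cv2.COLOR_RGB2BGR));np.savez(n+"3.npz",**c)
    P=pts([c],(523,-278),26,22,50);print(n,len(P),fitc(P,(523,-278),20) if len(P) else "")
    P=pts([c],(586,11.5),40,15,19)
    print("ring",fitc(P,(586,11.5),29.5))
    for q,r in(((506,377),21),((486,307),23),((464,234),20)):
        P=pts([c],q,r+8,30,90);print(len(P),fitc(P,q,r) if len(P)>9 else "")
E
```

```text
t21.95 p [ 512.3 -190.4  186.1] yaw 0.137 tilt 0.001 w 0.770 f 0.0 F [0.8 0.5 0.1]
523.3,-230,185 shift [-40.7   5.5   1.1]
523.3,-278,185 shift [-47.6  -6.5   0. ]
scene 84 (array([ 522.2, -276.7]), 84, np.float64(0.67))
ring (array([586.2,  11.7]), 117, np.float64(1.81))
198 (array([505.4, 378.9]), 198, np.float64(0.85))
217 (array([485.4, 308.5]), 217, np.float64(0.72))
231 (array([467.1, 234.1]), 231, np.float64(1.78))
side 189 (array([ 523.6, -275.9]), 189, np.float64(0.4))
ring (array([585.4,  11.7]), 86, np.float64(2.04))
54 (array([505.3, 378.8]), 54, np.float64(0.77))
98 (array([486.4, 309. ]), 98, np.float64(0.99))
308 (array([464.3, 233.1]), 308, np.float64(2.01))
```

View pics/side3.png

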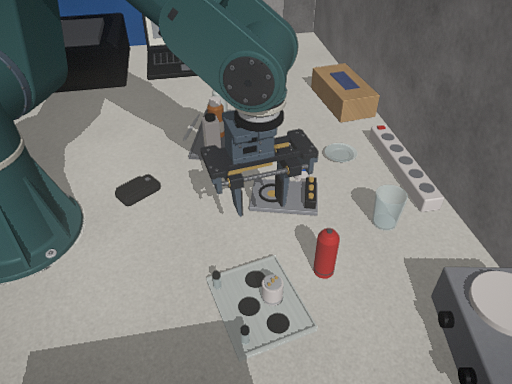

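>>> {"api": "servo_tool", "payload": {"moves": [{"tx": -35,"ty": 0,"tz": 0,"roll": 0,"fingers": 60},{"tx": -28,"ty": 0,"tz": 0,"roll": 0,"fingers": 60},{"tx": -17,"ty": -1,"tz": 0,"roll": 0,"fingers": 60},{"tx": -8,"ty": 0,"tz": 10,"roll": 0,"fingers": 60},{"tx": 0,"ty": 0,"tz": 20,"roll": 0,"fingers": 60},{"tx": 0,"ty": 0,"tz": 20,"roll": 0,"fingers": 60},{"tx": 0,"ty": 0,"tz": 10,"roll": 0,"fingers": 60},{"tx": 0,"ty": 0,"tz": 0,"roll": 0,"fingers": 60}]}}

```text
t: 22.72
tcp_pos: [522.1, -274.1, 122.8]
ee_rot: [0.657, 0.754, -0.0, -0.002]
force: [-0.3, -0.1, -0.1]
width: 0.66
finger_force: 0.0
```

```bash
python3 go.py 523.3,-278.2,33
python3 - <<'E'
from h import *
from cell import robot
c=robot.capture("wrist")
P=pts([c],(523,-278),26,22,50);print(len(P),fitc(P,(523,-278),20) if len(P) else "")
E
```

```text
t22.72 p [ 522.1 -274.1  122.8] yaw 0.137 tilt 0.004 w 0.660 f 0.0 F [-0.3 -0.1 -0.1]
523.3,-278.2,33 shift [-4.4  0.9 89.7]
215 (array([ 522.8, -278.9]), 215, np.float64(0.11))
```

>>> {"api": "servo_tool", "payload": {"moves": [{"tx": -4.5,"ty": 0.8,"tz": 10,"roll": 0,"fingers": 60},{"tx": 0,"ty": 0,"tz": 25,"roll": 0,"fingers": 60},{"tx": 0,"ty": 0,"tz": 25,"roll": 0,"fingers": 60},{"tx": 0,"ty": 0,"tz": 17,"roll": 0,"fingers": 60},{"tx": 0,"ty": 0,"tz": 9,"roll": 0,"fingers": 60},{"tx": 0,"ty": 0,"tz": 0,"roll": 0,"fingers": 60},{"tx": 0,"ty": 0,"tz": 0,"roll": 0,"fingers": 60}]}}

```text
t: 23.35
tcp_pos: [525.3, -280.2, 39.7]
ee_rot: [0.657, 0.754, 0.0, 0.0]
force: [0.4, 0.1, 0.3]
width: 0.657
finger_force: 0.0
```

```bash
python3 go.py 523.3,-278.2,33
```

```text
t23.35 p [ 525.3 -280.2   39.7] yaw 0.137 tilt 0.000 w 0.657 f 0.0 F [0.4 0.1 0.3]
523.3,-278.2,33 shift [ 2.3 -1.8  6.7]
```

>>> {"api": "servo_tool", "payload": {"moves": [{"tx": 2,"ty": -1.8,"tz": 3,"roll": 0,"fingers": 60},{"tx": 0,"ty": 0,"tz": 3,"roll": 0,"fingers": 60},{"tx": 0,"ty": 0,"tz": 0,"roll": 0,"fingers": 60},{"tx": 0,"ty": 0,"tz": 0,"roll": 0,"fingers": 60},{"tx": 0,"ty": 0,"tz": 0,"roll": 0,"fingers": 60}]}}

```text
t: 23.77
tcp_pos: [523.1, -278.4, 33.6]
ee_rot: [0.657, 0.754, 0.0, 0.0]
force: [0.6, -0.3, -0.2]
width: 0.657
finger_force: 0.0
```

>>> {"api": "servo_tool", "payload": {"moves": [{"tx": 0,"ty": 0,"tz": 0,"roll": 0,"fingers": 30},{"tx": 0,"ty": 0,"tz": 0,"roll": 0,"fingers": 30},{"tx": 0,"ty": 0,"tz": 0,"roll": 0,"fingers": 30},{"tx": 0,"ty": 0,"tz": 0,"roll": 0,"fingers": 30},{"tx": 0,"ty": 0,"tz": 0,"roll": 0,"fingers": 30},{"tx": 0,"ty": 0,"tz": 0,"roll": 0,"fingers": 30}]}}

```text
t: 24.27
tcp_pos: [522.9, -278.3, 33.3]
ee_rot: [0.657, 0.754, 0.0, 0.0]
force: [-0.2, 0.5, 0.9]
width: 0.432
finger_force: 40.0
```

```bash
python3 go.py 586,-20,140 586,10,140
```

```text
t24.27 p [ 522.9 -278.3   33.3] yaw 0.137 tilt 0.000 w 0.432 f 40.0 F [-0.2  0.5  0.9]
586,-20,140 shift [ 247.3   97.8 -106.7]
586,10,140 shift [29.7  4.1 -0. ]
```

>>> {"api": "servo_tool", "payload": {"moves": [{"tx": 0,"ty": 0,"tz": -10,"roll": 0,"fingers": 30},{"tx": 0,"ty": 0,"tz": -25,"roll": 0,"fingers": 30},{"tx": 0,"ty": 0,"tz": -30,"roll": 0,"fingers": 30},{"tx": 5,"ty": 2,"tz": -25,"roll": 0,"fingers": 30},{"tx": 15,"ty": 5,"tz": -10,"roll": 0,"fingers": 30},{"tx": 27,"ty": 10,"tz": 0,"roll": 0,"fingers": 30},{"tx": 35,"ty": 13,"tz": 0,"roll": 0,"fingers": 30},{"tx": 35,"ty": 13,"tz": 0,"roll": 0,"fingers": 30}]}}

```text
t: 24.93
tcp_pos: [549.5, -155.6, 134.2]
ee_rot: [0.658, 0.753, 0.0, 0.0]
force: [0.7, 0.6, -2.4]
width: 0.429
finger_force: 40.0
```

>>> {"api": "servo_tool", "payload": {"moves": [{"tx": 35,"ty": 13,"tz": 0,"roll": 0,"fingers": 30},{"tx": 35,"ty": 13,"tz": 0,"roll": 0,"fingers": 30},{"tx": 35,"ty": 13,"tz": 0,"roll": 0,"fingers": 30},{"tx": 28,"ty": 10,"tz": 0,"roll": 0,"fingers": 30},{"tx": 18,"ty": 7,"tz": 0,"roll": 0,"fingers": 30},{"tx": 9,"ty": 3,"tz": 0,"roll": 0,"fingers": 30},{"tx": 0,"ty": 0,"tz": 0,"roll": 0,"fingers": 30},{"tx": 0,"ty": 0,"tz": 0,"roll": 0,"fingers": 30}]}}

```text
t: 25.6
tcp_pos: [585.9, 9.8, 133.4]
ee_rot: [0.657, 0.754, -0.0, -0.0]
force: [0.8, -0.7, -1.2]
width: 0.43
finger_force: 40.0
```

```bash
python3 go.py 586.2,10,133 586.2,10,37
python3 - <<'E'
from h import *
from cell import robot
c=robot.capture("wrist");np.savez("wrist4.npz",**c)
im=cv2.cvtColor(c["pixels"],cv2.COLOR_RGB2BGR);cv2.imwrite("pics/wrist4.png",im)
d=load("scene3.npz");e=load("side3.npz")
a=np.hstack([cv2.resize(cv2.cvtColor(x["pixels"],cv2.COLOR_RGB2BGR)[v0:v0+60,u0:u0+80],None,fx=5,fy=5,interpolation=cv2.INTER_CUBIC) for x,u0,v0 in((load("side0.npz"),242,165),(d,230,190))])
cv2.imwrite("pics/ring.png",a)
E
```

```text
t25.60 p [585.9   9.8 133.4] yaw 0.138 tilt 0.000 w 0.430 f 40.0 F [ 0.8 -0.7 -1.2]
586.2,10,133 shift [0.2 0.4 0.4]
586.2,10,37 shift [ 0.  0. 96.]
```

View pics/ring.png

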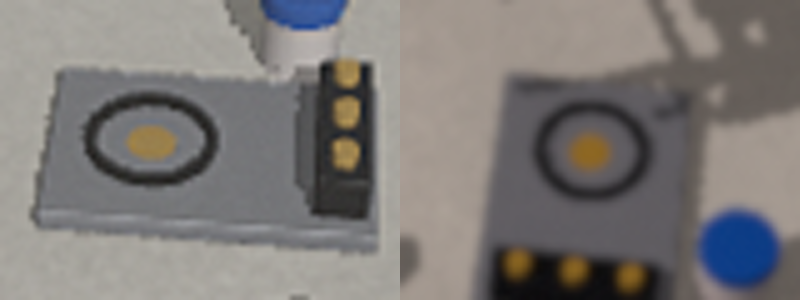

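View pics/wrist4.png

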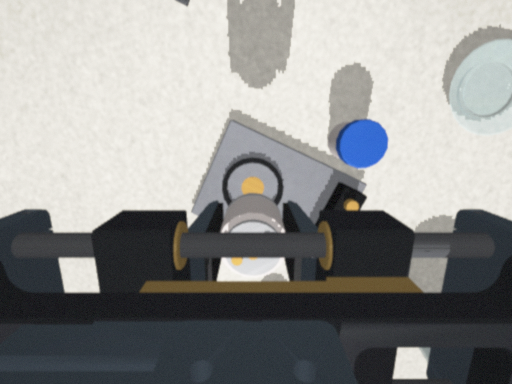

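Run:
```python
from h import *
for f,u,v,z in (("side0.npz",272,193,12.3),("side0.npz",271.8,192.4,17),("scene3.npz",267.6,220,12.3),("scene3.npz",268,219.5,17),("wrist4.npz",252.5,187,12.3)):
    print(f,px(load(f),u,v,z).round(1))
P=pts(["wrist4.npz"],(586,10),40,15,19);print("ring",fitc(P,(586,10),29.5))
# outer-edge of ring in wrist: dark pixels near
c=load("wrist4.npz");g=c["pixels"].max(2)[150:200,215:295];ys,xs=np.where(g<45);W=np.array([px(c,x+215,y+150,17) for x,y in zip(xs,ys)])
m=np.hypot(W[:,0]-586,W[:,1]-10)<40;print(fitc(W[m],(586,10),29.5))
```

```text
side0.npz [586.2  11.8  12.3]
side0.npz [585.    8.8  17. ]
scene3.npz [586.1  12.4  12.3]
scene3.npz [587.5  13.   17. ]
wrist4.npz [585.7  10.2  12.3]
ring (array([585.5,  10.1]), 582, np.float64(1.38))
(array([585.3,  10.8]), 192, np.float64(0.53))
```

>>> {"api": "servo_tool", "payload": {"moves": [{"tx": 0,"ty": 0,"tz": 8,"roll": 0,"fingers": 30},{"tx": 0,"ty": 0,"tz": 20,"roll": 0,"fingers": 30},{"tx": 0,"ty": 0,"tz": 20,"roll": 0,"fingers": 30},{"tx": 0,"ty": 0,"tz": 15,"roll": 0,"fingers": 30},{"tx": 0,"ty": 0,"tz": 8,"roll": 0,"fingers": 30},{"tx": 0,"ty": 0,"tz": 0,"roll": 0,"fingers": 30},{"tx": 0,"ty": 0,"tz": 0,"roll": 0,"fingers": 30},{"tx": 0,"ty": 0,"tz": 0,"roll": 0,"fingers": 30}]}}

```text
t: 26.32
tcp_pos: [586.6, 9.7, 63.0]
ee_rot: [0.657, 0.754, 0.0, 0.0]
force: [-0.1, -0.1, -1.1]
width: 0.428
finger_force: 40.0
```

```bash
python3 go.py 585.8,10.1,38.3
```

```text
t26.32 p [586.6   9.7  63. ] yaw 0.137 tilt 0.001 w 0.428 f 40.0 F [-0.1 -0.1 -1.1]
585.8,10.1,38.3 shift [ 0.5 -0.8 24.7]
```

>>> {"api": "servo_tool", "payload": {"moves": [{"tx": 0.5,"ty": -0.7,"tz": 8,"roll": 0,"fingers": 30},{"tx": 0,"ty": 0,"tz": 8,"roll": 0,"fingers": 30},{"tx": 0,"ty": 0,"tz": 5,"roll": 0,"fingers": 30},{"tx": 0,"ty": 0,"tz": 2.5,"roll": 0,"fingers": 30},{"tx": 0,"ty": 0,"tz": 0,"roll": 0,"fingers": 30},{"tx": 0,"ty": 0,"tz": 0,"roll": 0,"fingers": 30},{"tx": 0,"ty": 0,"tz": 0,"roll": 0,"fingers": 30}]}}

```text
t: 26.9
tcp_pos: [585.5, 10.4, 38.9]
ee_rot: [0.657, 0.754, 0.0, 0.0]
force: [-0.7, -0.0, -1.6]
width: 0.433
finger_force: 40.0
```

>>> {"api": "servo_tool", "payload": {"moves": [{"tx": 0,"ty": 0,"tz": 0,"roll": 0,"fingers": 30}]}}

```text
t: 26.98
tcp_pos: [585.5, 10.4, 39.0]
ee_rot: [0.657, 0.754, 0.0, 0.0]
force: [0.1, -0.5, -1.9]
width: 0.431
finger_force: 40.0
```

>>> {"api": "servo_tool", "payload": {"moves": [{"tx": 0,"ty": 0,"tz": 1.5,"roll": 0,"fingers": 30},{"tx": 0,"ty": 0,"tz": 0,"roll": 0,"fingers": 30},{"tx": 0,"ty": 0,"tz": 0,"roll": 0,"fingers": 30},{"tx": 0,"ty": 0,"tz": 0,"roll": 0,"fingers": 60},{"tx": 0,"ty": 0,"tz": 0,"roll": 0,"fingers": 60},{"tx": 0,"ty": 0,"tz": 0,"roll": 0,"fingers": 60},{"tx": 0,"ty": 0,"tz": 0,"roll": 0,"fingers": 60},{"tx": 0,"ty": 0,"tz": 0,"roll": 0,"fingers": 60}]}}

```text
t: 27.65
tcp_pos: [585.3, 10.4, 37.3]
ee_rot: [0.657, 0.754, 0.0, 0.0]
force: [-0.3, 0.1, -0.1]
width: 0.658
finger_force: 0.0
```

>>> {"api": "servo_tool", "payload": {"moves": [{"tx": 0,"ty": 0,"tz": -10,"roll": 0,"fingers": 65},{"tx": 0,"ty": 0,"tz": -25,"roll": 0,"fingers": 65},{"tx": 0,"ty": 0,"tz": -35,"roll": 0,"fingers": 65},{"tx": 0,"ty": 0,"tz": -40,"roll": 0,"fingers": 65},{"tx": 0,"ty": 0,"tz": -28,"roll": 0,"fingers": 65},{"tx": 0,"ty": 0,"tz": -10,"roll": 0,"fingers": 65}]}}

```text
t: 28.15
tcp_pos: [587.2, 10.4, 190.5]
ee_rot: [0.657, 0.754, 0.002, 0.002]
force: [1.3, 0.2, 0.1]
width: 0.717
finger_force: 0.0
```

```bash
python3 go.py 464.4,234,185 464.4,234,80.3;  python3 - <<'E'
from h import *
from cell import robot
for n in("side","scene","wrist"):
    c=robot.capture(n)
    if n=="wrist":cv2.imwrite("pics/wrist5.png",cv2.cvtColor(c["pixels"],cv2.COLOR_RGB2BGR))
    P=pts([c],(586,11),26,26,53);print(n,len(P),P[:,2].max(),fitc(P,(586,11),20) if len(P) else "")
E
```

```text
t28.15 p [587.2  10.4 190.5] yaw 0.137 tilt 0.006 w 0.717 f 0.0 F [1.3 0.2 0.1]
464.4,234,185 shift [238.3 -91.2   4.7]
464.4,234,80.3 shift [ 1.000e-01 -6.000e-01  1.047e+02]
side 141 52.93804857643822 (array([586.2,  12.9]), 141, np.float64(0.6))
scene 74 52.90154798984852 (array([584.7,  12.3]), 74, np.float64(0.59))
wrist 100 52.58025467411504 (array([585.4,   9.8]), 100, np.float64(0.13))
```

View pics/wrist5.png

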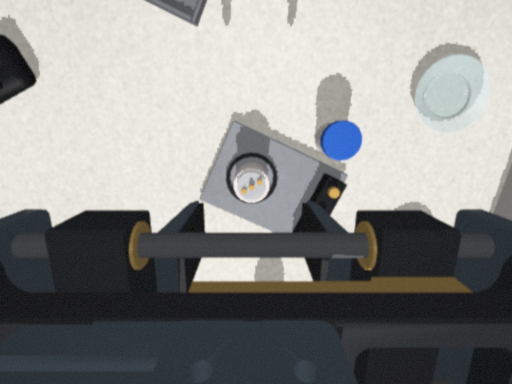

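>>> {"api": "servo_tool", "payload": {"moves": [{"tx": 12,"ty": -5,"tz": 0,"roll": 0,"fingers": 70},{"tx": 25,"ty": -10,"tz": 0,"roll": 0,"fingers": 70},{"tx": 36,"ty": -14,"tz": 0,"roll": 0,"fingers": 70},{"tx": 36,"ty": -14,"tz": 0,"roll": 0,"fingers": 70},{"tx": 36,"ty": -14,"tz": 0,"roll": 0,"fingers": 70},{"tx": 36,"ty": -14,"tz": 0,"roll": 0,"fingers": 70},{"tx": 30,"ty": -11,"tz": 0,"roll": 0,"fingers": 70},{"tx": 18,"ty": -6,"tz": 0,"roll": 0,"fingers": 70}]}}

```text
t: 28.97
tcp_pos: [463.5, 227.3, 183.3]
ee_rot: [0.657, 0.754, -0.002, -0.001]
force: [1.5, -0.1, 0.9]
width: 0.769
finger_force: 0.0
```

>>> {"api": "servo_tool", "payload": {"moves": [{"tx": 9,"ty": -3,"tz": 0,"roll": 0,"fingers": 70},{"tx": 0,"ty": 0,"tz": 0,"roll": 0,"fingers": 70},{"tx": 0,"ty": 0,"tz": 0,"roll": 0,"fingers": 70},{"tx": 0,"ty": 0,"tz": 0,"roll": 0,"fingers": 70}]}}

```text
t: 29.3
tcp_pos: [462.8, 232.9, 184.7]
ee_rot: [0.657, 0.754, -0.0, -0.0]
force: [0.4, -0.1, 0.5]
width: 0.765
finger_force: 0.0
```

```bash
python3 go.py 464.4,234,80.3
```

```text
t29.30 p [462.8 232.9 184.7] yaw 0.136 tilt 0.001 w 0.765 f 0.0 F [ 0.4 -0.1  0.5]
464.4,234,80.3 shift [  0.9   1.8 104.3]
```

>>> {"api": "servo_tool", "payload": {"moves": [{"tx": 1,"ty": 1.8,"tz": 12,"roll": 0,"fingers": 70},{"tx": 0,"ty": 0,"tz": 27,"roll": 0,"fingers": 70},{"tx": 0,"ty": 0,"tz": 27,"roll": 0,"fingers": 70},{"tx": 0,"ty": 0,"tz": 20,"roll": 0,"fingers": 70},{"tx": 0,"ty": 0,"tz": 12,"roll": 0,"fingers": 70},{"tx": 0,"ty": 0,"tz": 5,"roll": 0,"fingers": 70},{"tx": 0,"ty": 0,"tz": 0,"roll": 0,"fingers": 70},{"tx": 0,"ty": 0,"tz": 0,"roll": 0,"fingers": 70}]}}

```text
t: 29.97
tcp_pos: [464.8, 234.9, 82.7]
ee_rot: [0.657, 0.754, 0.0, 0.0]
force: [0.5, -0.7, 0.7]
width: 0.764
finger_force: 0.0
```

>>> {"api": "servo_tool", "payload": {"moves": [{"tx": 0,"ty": 0,"tz": 0,"roll": 0,"fingers": 30},{"tx": 0,"ty": 0,"tz": 0,"roll": 0,"fingers": 30},{"tx": 0,"ty": 0,"tz": 0,"roll": 0,"fingers": 30},{"tx": 0,"ty": 0,"tz": 0,"roll": 0,"fingers": 30},{"tx": 0,"ty": 0,"tz": 0,"roll": 0,"fingers": 30},{"tx": 0,"ty": 0,"tz": 0,"roll": 0,"fingers": 30},{"tx": 0,"ty": 0,"tz": 0,"roll": 0,"fingers": 30}]}}

```text
t: 30.55
tcp_pos: [464.5, 235.1, 82.6]
ee_rot: [0.657, 0.754, 0.0, 0.0]
force: [-0.9, -0.5, 6.6]
width: 0.44
finger_force: 40.0
```

```bash
python3 go.py 464.6,234,185 522,-334.4,185
```

```text
t30.55 p [464.5 235.1  82.6] yaw 0.137 tilt 0.000 w 0.440 f 40.0 F [-0.9 -0.5  6.6]
464.6,234,185 shift [  -1.1   -0.  -102.4]
522,-334.4,185 shift [-5.709e+02 -2.080e+01 -1.000e-01]
```

>>> {"api": "servo_tool", "payload": {"moves": [{"tx": 0,"ty": 0,"tz": -10,"roll": 0,"fingers": 30},{"tx": 0,"ty": 0,"tz": -25,"roll": 0,"fingers": 30},{"tx": 0,"ty": 0,"tz": -30,"roll": 0,"fingers": 30},{"tx": 0,"ty": 0,"tz": -25,"roll": 0,"fingers": 30},{"tx": -10,"ty": 0,"tz": -10,"roll": 0,"fingers": 30},{"tx": -20,"ty": -0.5,"tz": 0,"roll": 0,"fingers": 30},{"tx": -30,"ty": -1,"tz": 0,"roll": 0,"fingers": 30},{"tx": -36,"ty": -1,"tz": 0,"roll": 0,"fingers": 30}]}}

```text
t: 31.22
tcp_pos: [474.5, 138.7, 182.2]
ee_rot: [0.656, 0.754, 0.0, 0.0]
force: [2.3, -0.5, -3.4]
width: 0.439
finger_force: 40.0
```

>>> {"api": "servo_tool", "payload": {"moves": [{"tx": -36,"ty": -1,"tz": 0,"roll": 0,"fingers": 30},{"tx": -36,"ty": -1,"tz": 0,"roll": 0,"fingers": 30},{"tx": -36,"ty": -1,"tz": 0,"roll": 0,"fingers": 30},{"tx": -36,"ty": -1,"tz": 0,"roll": 0,"fingers": 30},{"tx": -36,"ty": -1,"tz": 0,"roll": 0,"fingers": 30},{"tx": -36,"ty": -1,"tz": 0,"roll": 0,"fingers": 30},{"tx": -36,"ty": -1,"tz": 0,"roll": 0,"fingers": 30},{"tx": -36,"ty": -1,"tz": 0,"roll": 0,"fingers": 30}]}}

```text
t: 31.88
tcp_pos: [505.4, -149.1, 181.8]
ee_rot: [0.657, 0.754, -0.0, -0.0]
force: [0.6, 0.6, -2.3]
width: 0.434
finger_force: 40.0
```

>>> {"api": "servo_tool", "payload": {"moves": [{"tx": -36,"ty": -2,"tz": 0,"roll": 0,"fingers": 30},{"tx": -36,"ty": -2,"tz": 0,"roll": 0,"fingers": 30},{"tx": -36,"ty": -2,"tz": 0,"roll": 0,"fingers": 30},{"tx": -30,"ty": -2,"tz": 0,"roll": 0,"fingers": 30},{"tx": -25,"ty": -1,"tz": 0,"roll": 0,"fingers": 30},{"tx": -16,"ty": -1,"tz": 0,"roll": 0,"fingers": 30},{"tx": -8,"ty": 0,"tz": 0,"roll": 0,"fingers": 30},{"tx": 0,"ty": 0,"tz": 0,"roll": 0,"fingers": 30}]}}

```text
t: 32.55
tcp_pos: [521.6, -334.3, 181.8]
ee_rot: [0.657, 0.753, -0.0, -0.0]
force: [0.4, 0.4, -2.4]
width: 0.437
finger_force: 40.0
```

>>> {"api": "servo_tool", "payload": {"moves": [{"tx": 0,"ty": 0,"tz": 0,"roll": 0,"fingers": 30},{"tx": 0,"ty": 0,"tz": 0,"roll": 0,"fingers": 30}]}}

```text
t: 32.72
tcp_pos: [521.7, -332.2, 182.0]
ee_rot: [0.657, 0.754, 0.0, -0.0]
force: [-0.4, 1.0, -3.3]
width: 0.435
finger_force: 40.0
```

```bash
python3 go.py 522,-333.6,85.6
```

```text
t32.72 p [ 521.7 -332.2  182. ] yaw 0.138 tilt 0.001 w 0.435 f 40.0 F [-0.4  1.  -3.3]
522,-333.6,85.6 shift [-1.5  0.1 96.4]
```

>>> {"api": "servo_tool", "payload": {"moves": [{"tx": -1.2,"ty": 0,"tz": 10,"roll": 0,"fingers": 30},{"tx": 0,"ty": 0,"tz": 25,"roll": 0,"fingers": 30},{"tx": 0,"ty": 0,"tz": 25,"roll": 0,"fingers": 30},{"tx": 0,"ty": 0,"tz": 19,"roll": 0,"fingers": 30},{"tx": 0,"ty": 0,"tz": 10,"roll": 0,"fingers": 30},{"tx": 0,"ty": 0,"tz": 4,"roll": 0,"fingers": 30},{"tx": 0,"ty": 0,"tz": 0,"roll": 0,"fingers": 30},{"tx": 0,"ty": 0,"tz": 0,"roll": 0,"fingers": 30}]}}

```text
t: 33.38
tcp_pos: [522.6, -334.7, 89.9]
ee_rot: [0.657, 0.754, 0.0, 0.0]
force: [0.1, 0.5, -1.8]
width: 0.437
finger_force: 40.0
```

```bash
python3 go.py 522,-333.6,85.6
```

```text
t33.38 p [ 522.6 -334.7   89.9] yaw 0.137 tilt 0.001 w 0.437 f 40.0 F [ 0.1  0.5 -1.8]
522,-333.6,85.6 shift [ 1.2 -0.5  4.3]
```

>>> {"api": "servo_tool", "payload": {"moves": [{"tx": 1,"ty": -0.5,"tz": 2,"roll": 0,"fingers": 30},{"tx": 0,"ty": 0,"tz": 1.5,"roll": 0,"fingers": 30},{"tx": 0,"ty": 0,"tz": 0.5,"roll": 0,"fingers": 30},{"tx": 0,"ty": 0,"tz": 0,"roll": 0,"fingers": 30},{"tx": 0,"ty": 0,"tz": 0,"roll": 0,"fingers": 30}]}}

```text
t: 33.8
tcp_pos: [521.7, -333.9, 85.6]
ee_rot: [0.657, 0.754, 0.0, 0.0]
force: [-0.3, 0.0, 1.4]
width: 0.439
finger_force: 40.0
```

>>> {"api": "servo_tool", "payload": {"moves": [{"tx": 0,"ty": 0,"tz": 0,"roll": 0,"fingers": 65},{"tx": 0,"ty": 0,"tz": 0,"roll": 0,"fingers": 65},{"tx": 0,"ty": 0,"tz": 0,"roll": 0,"fingers": 65},{"tx": 0,"ty": 0,"tz": 0,"roll": 0,"fingers": 65},{"tx": 0,"ty": 0,"tz": -10,"roll": 0,"fingers": 70},{"tx": 0,"ty": 0,"tz": -30,"roll": 0,"fingers": 70},{"tx": 0,"ty": 0,"tz": -35,"roll": 0,"fingers": 70},{"tx": 0,"ty": 0,"tz": -25,"roll": 0,"fingers": 70}]}}

```text
t: 34.47
tcp_pos: [521.9, -334.0, 188.3]
ee_rot: [0.657, 0.754, 0.0, 0.001]
force: [-0.0, -1.4, 0.4]
width: 0.766
finger_force: 0.0
```

>>> {"api": "servo_tool", "payload": {"moves": [{"tx": 15,"ty": 1,"tz": 0,"roll": 0,"fingers": 70},{"tx": 30,"ty": 2,"tz": 0,"roll": 0,"fingers": 70},{"tx": 38,"ty": 3,"tz": 0,"roll": 0,"fingers": 70},{"tx": 38,"ty": 3,"tz": 0,"roll": 0,"fingers": 70},{"tx": 38,"ty": 3,"tz": 0,"roll": 0,"fingers": 70},{"tx": 38,"ty": 3,"tz": 0,"roll": 0,"fingers": 70},{"tx": 38,"ty": 3,"tz": 0,"roll": 0,"fingers": 70},{"tx": 38,"ty": 3,"tz": 0,"roll": 0,"fingers": 70}]}}

```text
t: 35.13
tcp_pos: [504.4, -58.6, 185.6]
ee_rot: [0.657, 0.754, 0.0, 0.0]
force: [-0.2, 0.5, 0.2]
width: 0.766
finger_force: 0.0
```

>>> {"api": "servo_tool", "payload": {"moves": [{"tx": 38,"ty": 3,"tz": 0,"roll": 0,"fingers": 70},{"tx": 38,"ty": 3,"tz": 0,"roll": 0,"fingers": 70},{"tx": 38,"ty": 3,"tz": 0,"roll": 0,"fingers": 70},{"tx": 38,"ty": 3,"tz": 0,"roll": 0,"fingers": 70},{"tx": 38,"ty": 3,"tz": 0,"roll": 0,"fingers": 70},{"tx": 38,"ty": 3,"tz": 0,"roll": 0,"fingers": 70},{"tx": 38,"ty": 3,"tz": 0,"roll": 0,"fingers": 70},{"tx": 38,"ty": 3,"tz": 0,"roll": 0,"fingers": 70}]}}

```text
t: 35.8
tcp_pos: [486.6, 246.1, 185.7]
ee_rot: [0.657, 0.754, 0.0, 0.0]
force: [0.4, 0.2, 0.3]
width: 0.764
finger_force: 0.0
```

>>> {"api": "servo_tool", "payload": {"moves": [{"tx": 30,"ty": 3,"tz": 0,"roll": 0,"fingers": 70},{"tx": 20,"ty": 2,"tz": 0,"roll": 0,"fingers": 70},{"tx": 10,"ty": 1,"tz": 0,"roll": 0,"fingers": 70},{"tx": 0,"ty": 0,"tz": 0,"roll": 0,"fingers": 70},{"tx": 0,"ty": 0,"tz": 0,"roll": 0,"fingers": 70},{"tx": 0,"ty": 0,"tz": 0,"roll": 0,"fingers": 70}]}}

```text
t: 36.3
tcp_pos: [485.0, 303.1, 185.2]
ee_rot: [0.657, 0.754, -0.0, -0.0]
force: [-0.1, -0.6, 0.3]
width: 0.766
finger_force: 0.0
```

```bash
python3 go.py 485.9,306.5,81
python3 - <<'E'
from h import *
from cell import robot
c=robot.capture("side")
x=np.array([521.8,-333,.137])
for _ in range(3): x,k,e=fitbox(pts([c],x[:2],33,30,97),x[:2],20,20,x[2])
print("can",x,k,e)
E
```

```text
t36.30 p [485.  303.1 185.2] yaw 0.136 tilt 0.000 w 0.766 f 0.0 F [-0.1 -0.6  0.3]
485.9,306.5,81 shift [  3.2   1.4 104.2]
can [ 5.22473e+02 -3.33178e+02  1.39000e-01] 648 0.32
```

>>> {"api": "servo_tool", "payload": {"moves": [{"tx": 3,"ty": 1,"tz": 12,"roll": 0,"fingers": 70},{"tx": 0,"ty": 0,"tz": 27,"roll": 0,"fingers": 70},{"tx": 0,"ty": 0,"tz": 27,"roll": 0,"fingers": 70},{"tx": 0,"ty": 0,"tz": 20,"roll": 0,"fingers": 70},{"tx": 0,"ty": 0,"tz": 12,"roll": 0,"fingers": 70},{"tx": 0,"ty": 0,"tz": 5,"roll": 0,"fingers": 70},{"tx": 0,"ty": 0,"tz": 0,"roll": 0,"fingers": 70},{"tx": 0,"ty": 0,"tz": 0,"roll": 0,"fingers": 70}]}}

```text
t: 37.02
tcp_pos: [486.1, 307.5, 82.8]
ee_rot: [0.657, 0.754, 0.0, 0.0]
force: [0.1, -0.5, 0.8]
width: 0.769
finger_force: 0.0
```

>>> {"api": "servo_tool", "payload": {"moves": [{"tx": 0,"ty": 0,"tz": 0,"roll": 0,"fingers": 30},{"tx": 0,"ty": 0,"tz": 0,"roll": 0,"fingers": 30},{"tx": 0,"ty": 0,"tz": 0,"roll": 0,"fingers": 30},{"tx": 0,"ty": 0,"tz": 0,"roll": 0,"fingers": 30},{"tx": 0,"ty": 0,"tz": 0,"roll": 0,"fingers": 30},{"tx": 0,"ty": 0,"tz": 0,"roll": 0,"fingers": 30},{"tx": 0,"ty": 0,"tz": 0,"roll": 0,"fingers": 30}]}}

```text
t: 37.6
tcp_pos: [485.8, 307.6, 82.8]
ee_rot: [0.657, 0.754, 0.0, 0.0]
force: [-2.4, -0.0, 6.9]
width: 0.495
finger_force: 40.0
```

```bash
python3 go.py 474.4,-289.2,81
```

```text
t37.60 p [485.8 307.6  82.8] yaw 0.137 tilt 0.001 w 0.495 f 40.0 F [-2.4 -0.   6.9]
474.4,-289.2,81 shift [-589.7  -92.9    1.6]
```

>>> {"api": "servo_tool", "payload": {"moves": [{"tx": 0,"ty": 0,"tz": -10,"roll": 0,"fingers": 30},{"tx": 0,"ty": 0,"tz": -25,"roll": 0,"fingers": 30},{"tx": 0,"ty": 0,"tz": -30,"roll": 0,"fingers": 30},{"tx": 0,"ty": 0,"tz": -25,"roll": 0,"fingers": 30},{"tx": -10,"ty": -1.5,"tz": -10,"roll": 0,"fingers": 30},{"tx": -20,"ty": -3,"tz": 0,"roll": 0,"fingers": 30},{"tx": -30,"ty": -5,"tz": 0,"roll": 0,"fingers": 30},{"tx": -36,"ty": -5.5,"tz": 0,"roll": 0,"fingers": 30}]}}

```text
t: 38.27
tcp_pos: [483.3, 209.3, 182.1]
ee_rot: [0.656, 0.754, 0.0, 0.0]
force: [0.7, 0.6, -2.2]
width: 0.491
finger_force: 40.0
```

>>> {"api": "servo_tool", "payload": {"moves": [{"tx": -36,"ty": -5.5,"tz": 0,"roll": 0,"fingers": 30},{"tx": -36,"ty": -5.5,"tz": 0,"roll": 0,"fingers": 30},{"tx": -36,"ty": -5.5,"tz": 0,"roll": 0,"fingers": 30},{"tx": -36,"ty": -5.5,"tz": 0,"roll": 0,"fingers": 30},{"tx": -36,"ty": -5.5,"tz": 0,"roll": 0,"fingers": 30},{"tx": -36,"ty": -5.5,"tz": 0,"roll": 0,"fingers": 30},{"tx": -36,"ty": -5.5,"tz": 0,"roll": 0,"fingers": 30},{"tx": -36,"ty": -5.5,"tz": 0,"roll": 0,"fingers": 30}]}}

```text
t: 38.93
tcp_pos: [478.3, -83.1, 181.9]
ee_rot: [0.657, 0.754, -0.0, -0.0]
force: [1.8, 0.4, -2.5]
width: 0.496
finger_force: 40.0
```

>>> {"api": "servo_tool", "payload": {"moves": [{"tx": -36,"ty": -5.5,"tz": 0,"roll": 0,"fingers": 30},{"tx": -36,"ty": -5.5,"tz": 0,"roll": 0,"fingers": 30},{"tx": -36,"ty": -5.5,"tz": 0,"roll": 0,"fingers": 30},{"tx": -36,"ty": -6,"tz": 0,"roll": 0,"fingers": 30},{"tx": -30,"ty": -6,"tz": 0,"roll": 0,"fingers": 30},{"tx": -20,"ty": -4,"tz": 0,"roll": 0,"fingers": 30},{"tx": -10,"ty": -1,"tz": 0,"roll": 0,"fingers": 30},{"tx": 0,"ty": 0,"tz": 0,"roll": 0,"fingers": 30}]}}

```text
t: 39.6
tcp_pos: [473.6, -289.3, 181.8]
ee_rot: [0.658, 0.753, -0.0, -0.0]
force: [-0.0, 1.1, -2.4]
width: 0.493
finger_force: 40.0
```

>>> {"api": "servo_tool", "payload": {"moves": [{"tx": 0,"ty": 0,"tz": 0,"roll": 0,"fingers": 30},{"tx": 0,"ty": 0,"tz": 0,"roll": 0,"fingers": 30}]}}

```text
t: 39.77
tcp_pos: [473.9, -286.6, 181.9]
ee_rot: [0.657, 0.754, -0.0, -0.0]
force: [1.1, -0.2, -2.2]
width: 0.494
finger_force: 40.0
```

```bash
python3 go.py 474.4,-287.9,85.8
```

```text
t39.77 p [ 473.9 -286.6  181.9] yaw 0.138 tilt 0.001 w 0.494 f 40.0 F [ 1.1 -0.2 -2.2]
474.4,-287.9,85.8 shift [-1.4  0.4 96.1]
```

>>> {"api": "servo_tool", "payload": {"moves": [{"tx": -0.5,"ty": 0,"tz": 10,"roll": 0,"fingers": 30},{"tx": 0,"ty": 0,"tz": 25,"roll": 0,"fingers": 30},{"tx": 0,"ty": 0,"tz": 25,"roll": 0,"fingers": 30},{"tx": 0,"ty": 0,"tz": 19,"roll": 0,"fingers": 30},{"tx": 0,"ty": 0,"tz": 10,"roll": 0,"fingers": 30},{"tx": 0,"ty": 0,"tz": 4,"roll": 0,"fingers": 30},{"tx": 0,"ty": 0,"tz": 0,"roll": 0,"fingers": 30},{"tx": 0,"ty": 0,"tz": 0,"roll": 0,"fingers": 30}]}}

```text
t: 40.43
tcp_pos: [474.8, -288.2, 89.8]
ee_rot: [0.657, 0.754, 0.0, 0.0]
force: [0.3, 0.2, -2.8]
width: 0.496
finger_force: 40.0
```

```bash
python3 go.py 474.4,-287.9,85.8
```

```text
t40.43 p [ 474.8 -288.2   89.8] yaw 0.137 tilt 0.001 w 0.496 f 40.0 F [ 0.3  0.2 -2.8]
474.4,-287.9,85.8 shift [ 0.4 -0.4  4. ]
```

>>> {"api": "servo_tool", "payload": {"moves": [{"tx": 0.4,"ty": -0.4,"tz": 2,"roll": 0,"fingers": 30},{"tx": 0,"ty": 0,"tz": 1.5,"roll": 0,"fingers": 30},{"tx": 0,"ty": 0,"tz": 0.3,"roll": 0,"fingers": 30},{"tx": 0,"ty": 0,"tz": 0,"roll": 0,"fingers": 30},{"tx": 0,"ty": 0,"tz": 0,"roll": 0,"fingers": 30}]}}

```text
t: 40.85
tcp_pos: [474.1, -288.1, 85.8]
ee_rot: [0.657, 0.754, 0.0, 0.0]
force: [-0.1, -0.2, 0.7]
width: 0.493
finger_force: 40.0
```

>>> {"api": "servo_tool", "payload": {"moves": [{"tx": 0,"ty": 0,"tz": 0,"roll": 0,"fingers": 65},{"tx": 0,"ty": 0,"tz": 0,"roll": 0,"fingers": 65},{"tx": 0,"ty": 0,"tz": 0,"roll": 0,"fingers": 65},{"tx": 0,"ty": 0,"tz": 0,"roll": 0,"fingers": 65},{"tx": 0,"ty": 0,"tz": -10,"roll": 0,"fingers": 70},{"tx": 0,"ty": 0,"tz": -30,"roll": 0,"fingers": 70},{"tx": 0,"ty": 0,"tz": -35,"roll": 0,"fingers": 70},{"tx": 0,"ty": 0,"tz": -25,"roll": 0,"fingers": 70}]}}

```text
t: 41.52
tcp_pos: [474.2, -288.1, 188.4]
ee_rot: [0.657, 0.754, 0.0, 0.001]
force: [0.3, -0.6, 0.1]
width: 0.764
finger_force: 0.0
```

>>> {"api": "servo_tool", "payload": {"moves": [{"tx": 15,"ty": 3,"tz": 0,"roll": 0,"fingers": 70},{"tx": 30,"ty": 6,"tz": 0,"roll": 0,"fingers": 70},{"tx": 38,"ty": 7,"tz": 0,"roll": 0,"fingers": 70},{"tx": 38,"ty": 7,"tz": 0,"roll": 0,"fingers": 70},{"tx": 38,"ty": 7,"tz": 0,"roll": 0,"fingers": 70},{"tx": 38,"ty": 7,"tz": 0,"roll": 0,"fingers": 70},{"tx": 38,"ty": 7,"tz": 0,"roll": 0,"fingers": 70},{"tx": 38,"ty": 7,"tz": 0,"roll": 0,"fingers": 70}]}}

```text
t: 42.18
tcp_pos: [486.5, -8.4, 185.7]
ee_rot: [0.657, 0.754, 0.0, 0.0]
force: [1.1, 0.5, 0.4]
width: 0.766
finger_force: 0.0
```

>>> {"api": "servo_tool", "payload": {"moves": [{"tx": 38,"ty": 7,"tz": 0,"roll": 0,"fingers": 70},{"tx": 38,"ty": 7,"tz": 0,"roll": 0,"fingers": 70},{"tx": 38,"ty": 7,"tz": 0,"roll": 0,"fingers": 70},{"tx": 38,"ty": 7,"tz": 0,"roll": 0,"fingers": 70},{"tx": 38,"ty": 7,"tz": 0,"roll": 0,"fingers": 70},{"tx": 38,"ty": 7,"tz": 0,"roll": 0,"fingers": 70},{"tx": 38,"ty": 7,"tz": 0,"roll": 0,"fingers": 70},{"tx": 38,"ty": 7,"tz": 0,"roll": 0,"fingers": 70}]}}

```text
t: 42.85
tcp_pos: [500.3, 300.5, 185.6]
ee_rot: [0.657, 0.754, -0.0, -0.0]
force: [0.4, -0.7, -0.1]
width: 0.766
finger_force: 0.0
```

>>> {"api": "servo_tool", "payload": {"moves": [{"tx": 35,"ty": 7,"tz": 0,"roll": 0,"fingers": 70},{"tx": 25,"ty": 5,"tz": 0,"roll": 0,"fingers": 70},{"tx": 13,"ty": 3,"tz": 0,"roll": 0,"fingers": 70},{"tx": 5,"ty": 1,"tz": 0,"roll": 0,"fingers": 70},{"tx": 0,"ty": 0,"tz": 0,"roll": 0,"fingers": 70},{"tx": 0,"ty": 0,"tz": 0,"roll": 0,"fingers": 70},{"tx": 0,"ty": 0,"tz": 0,"roll": 0,"fingers": 70}]}}

```text
t: 43.43
tcp_pos: [506.2, 376.4, 185.4]
ee_rot: [0.657, 0.754, -0.0, -0.0]
force: [-0.2, -0.4, -0.7]
width: 0.769
finger_force: 0.0
```

```bash
python3 go.py 506.2,377.1,81
python3 - <<'E'
from h import *
from cell import robot
c=robot.capture("side");P=pts([c],(474,-287),30,30,95);print(fitc(P,(474,-287),23))
E
```

```text
t43.43 p [506.2 376.4 185.4] yaw 0.136 tilt 0.001 w 0.769 f 0.0 F [-0.2 -0.4 -0.7]
506.2,377.1,81 shift [7.000e-01 1.000e-01 1.044e+02]
(array([ 474.4, -287.1]), 562, np.float64(0.39))
```

Bottle is back exactly. Now the flask.

>>> {"api": "servo_tool", "payload": {"moves": [{"tx": 0,"ty": 0,"tz": 12,"roll": 0,"fingers": 70},{"tx": 0,"ty": 0,"tz": 27,"roll": 0,"fingers": 70},{"tx": 0,"ty": 0,"tz": 27,"roll": 0,"fingers": 70},{"tx": 0,"ty": 0,"tz": 20,"roll": 0,"fingers": 70},{"tx": 0,"ty": 0,"tz": 12,"roll": 0,"fingers": 70},{"tx": 0,"ty": 0,"tz": 5,"roll": 0,"fingers": 70},{"tx": 0,"ty": 0,"tz": 0,"roll": 0,"fingers": 70},{"tx": 0,"ty": 0,"tz": 0,"roll": 0,"fingers": 70}]}}

```text
t: 44.15
tcp_pos: [506.7, 377.9, 83.0]
ee_rot: [0.657, 0.754, 0.0, 0.0]
force: [-0.7, 0.8, 0.6]
width: 0.771
finger_force: 0.0
```

>>> {"api": "servo_tool", "payload": {"moves": [{"tx": 0,"ty": 0,"tz": 0,"roll": 0,"fingers": 30},{"tx": 0,"ty": 0,"tz": 0,"roll": 0,"fingers": 30},{"tx": 0,"ty": 0,"tz": 0,"roll": 0,"fingers": 30},{"tx": 0,"ty": 0,"tz": 0,"roll": 0,"fingers": 30},{"tx": 0,"ty": 0,"tz": 0,"roll": 0,"fingers": 30},{"tx": 0,"ty": 0,"tz": 0,"roll": 0,"fingers": 30},{"tx": 0,"ty": 0,"tz": 0,"roll": 0,"fingers": 30}]}}

```text
t: 44.73
tcp_pos: [506.5, 378.0, 82.8]
ee_rot: [0.657, 0.754, 0.0, 0.0]
force: [-1.2, -0.5, 6.3]
width: 0.453
finger_force: 40.0
```

```bash
python3 go.py 500,-230.6,81
```

```text
t44.73 p [506.5 378.   82.8] yaw 0.137 tilt 0.000 w 0.453 f 40.0 F [-1.2 -0.5  6.3]
500,-230.6,81 shift [-602.   -89.6    1.6]
```

>>> {"api": "servo_tool", "payload": {"moves": [{"tx": 0,"ty": 0,"tz": -10,"roll": 0,"fingers": 30},{"tx": 0,"ty": 0,"tz": -25,"roll": 0,"fingers": 30},{"tx": 0,"ty": 0,"tz": -30,"roll": 0,"fingers": 30},{"tx": 0,"ty": 0,"tz": -25,"roll": 0,"fingers": 30},{"tx": -10,"ty": -1.5,"tz": -10,"roll": 0,"fingers": 30},{"tx": -20,"ty": -3,"tz": 0,"roll": 0,"fingers": 30},{"tx": -30,"ty": -4.5,"tz": 0,"roll": 0,"fingers": 30},{"tx": -36,"ty": -5,"tz": 0,"roll": 0,"fingers": 30}]}}

```text
t: 45.4
tcp_pos: [504.8, 279.8, 182.1]
ee_rot: [0.656, 0.754, -0.0, -0.0]
force: [0.9, -0.4, -3.3]
width: 0.45
finger_force: 39.9
```

>>> {"api": "servo_tool", "payload": {"moves": [{"tx": -36,"ty": -5,"tz": 0,"roll": 0,"fingers": 30},{"tx": -36,"ty": -5,"tz": 0,"roll": 0,"fingers": 30},{"tx": -36,"ty": -5,"tz": 0,"roll": 0,"fingers": 30},{"tx": -36,"ty": -5,"tz": 0,"roll": 0,"fingers": 30},{"tx": -36,"ty": -5,"tz": 0,"roll": 0,"fingers": 30},{"tx": -36,"ty": -5,"tz": 0,"roll": 0,"fingers": 30},{"tx": -36,"ty": -5,"tz": 0,"roll": 0,"fingers": 30},{"tx": -36,"ty": -5,"tz": 0,"roll": 0,"fingers": 30}]}}

```text
t: 46.07
tcp_pos: [503.9, -12.1, 182.0]
ee_rot: [0.657, 0.754, -0.0, -0.0]
force: [0.8, -0.6, -2.2]
width: 0.453
finger_force: 39.9
```

>>> {"api": "servo_tool", "payload": {"moves": [{"tx": -36,"ty": -5.5,"tz": 0,"roll": 0,"fingers": 30},{"tx": -36,"ty": -5.5,"tz": 0,"roll": 0,"fingers": 30},{"tx": -36,"ty": -6,"tz": 0,"roll": 0,"fingers": 30},{"tx": -36,"ty": -6,"tz": 0,"roll": 0,"fingers": 30},{"tx": -30,"ty": -6,"tz": 0,"roll": 0,"fingers": 30},{"tx": -24,"ty": -4,"tz": 0,"roll": 0,"fingers": 30},{"tx": -13,"ty": -2,"tz": 0,"roll": 0,"fingers": 30},{"tx": -5,"ty": -0.5,"tz": 0,"roll": 0,"fingers": 30}]}}

```text
t: 46.73
tcp_pos: [498.7, -230.4, 181.9]
ee_rot: [0.658, 0.753, -0.0, -0.0]
force: [0.1, 0.5, -2.8]
width: 0.454
finger_force: 39.9
```

>>> {"api": "servo_tool", "payload": {"moves": [{"tx": 0,"ty": 0,"tz": 0,"roll": 0,"fingers": 30},{"tx": 0,"ty": 0,"tz": 0,"roll": 0,"fingers": 30},{"tx": 0,"ty": 0,"tz": 0,"roll": 0,"fingers": 30}]}}

```text
t: 46.98
tcp_pos: [499.5, -227.6, 182.3]
ee_rot: [0.657, 0.754, 0.0, -0.0]
force: [-0.8, -1.1, -2.8]
width: 0.451
finger_force: 39.9
```

```bash
python3 go.py 500,-229.7,85.8
```

```text
t46.98 p [ 499.5 -227.6  182.3] yaw 0.138 tilt 0.001 w 0.451 f 39.9 F [-0.8 -1.1 -2.8]
500,-229.7,85.8 shift [-2.2  0.3 96.5]
```

>>> {"api": "servo_tool", "payload": {"moves": [{"tx": -1,"ty": 0,"tz": 10,"roll": 0,"fingers": 30},{"tx": 0,"ty": 0,"tz": 25,"roll": 0,"fingers": 30},{"tx": 0,"ty": 0,"tz": 25,"roll": 0,"fingers": 30},{"tx": 0,"ty": 0,"tz": 19,"roll": 0,"fingers": 30},{"tx": 0,"ty": 0,"tz": 10,"roll": 0,"fingers": 30},{"tx": 0,"ty": 0,"tz": 4,"roll": 0,"fingers": 30},{"tx": 0,"ty": 0,"tz": 0,"roll": 0,"fingers": 30},{"tx": 0,"ty": 0,"tz": 0,"roll": 0,"fingers": 30}]}}

```text
t: 47.65
tcp_pos: [500.2, -229.8, 90.0]
ee_rot: [0.657, 0.754, 0.0, 0.0]
force: [0.2, 0.6, -2.4]
width: 0.455
finger_force: 39.9
```

```bash
python3 go.py 500,-229.7,85.8
```

```text
t47.65 p [ 500.2 -229.8   90. ] yaw 0.137 tilt 0.001 w 0.455 f 39.9 F [ 0.2  0.6 -2.4]
500,-229.7,85.8 shift [ 0.2 -0.2  4.2]
```

>>> {"api": "servo_tool", "payload": {"moves": [{"tx": 0,"ty": 0,"tz": 2,"roll": 0,"fingers": 30},{"tx": 0,"ty": 0,"tz": 1.5,"roll": 0,"fingers": 30},{"tx": 0,"ty": 0,"tz": 0.5,"roll": 0,"fingers": 30},{"tx": 0,"ty": 0,"tz": 0,"roll": 0,"fingers": 30},{"tx": 0,"ty": 0,"tz": 0,"roll": 0,"fingers": 30}]}}

```text
t: 48.07
tcp_pos: [500.0, -230.0, 85.8]
ee_rot: [0.657, 0.754, 0.0, 0.0]
force: [-0.3, 0.0, 1.4]
width: 0.453
finger_force: 39.9
```

>>> {"api": "servo_tool", "payload": {"moves": [{"tx": 0,"ty": 0,"tz": 0,"roll": 0,"fingers": 65},{"tx": 0,"ty": 0,"tz": 0,"roll": 0,"fingers": 65},{"tx": 0,"ty": 0,"tz": 0,"roll": 0,"fingers": 65},{"tx": 0,"ty": 0,"tz": 0,"roll": 0,"fingers": 65},{"tx": 0,"ty": 0,"tz": -10,"roll": 0,"fingers": 70},{"tx": 0,"ty": 0,"tz": -30,"roll": 0,"fingers": 70},{"tx": 0,"ty": 0,"tz": -35,"roll": 0,"fingers": 70},{"tx": 0,"ty": 0,"tz": -25,"roll": 0,"fingers": 70}]}}

```text
t: 48.73
tcp_pos: [500.0, -230.0, 188.4]
ee_rot: [0.657, 0.754, 0.0, 0.001]
force: [0.8, -0.0, 0.3]
width: 0.768
finger_force: 0.0
```

>>> {"api": "servo_tool", "payload": {"moves": [{"tx": 15,"ty": 3,"tz": 0,"roll": 0,"fingers": 70},{"tx": 30,"ty": 6,"tz": 0,"roll": 0,"fingers": 70},{"tx": 36,"ty": 6,"tz": 0,"roll": 0,"fingers": 70},{"tx": 36,"ty": 6,"tz": 0,"roll": 0,"fingers": 70},{"tx": 36,"ty": 6,"tz": 0,"roll": 0,"fingers": 70},{"tx": 36,"ty": 6,"tz": 0,"roll": 0,"fingers": 70},{"tx": 25,"ty": 4,"tz": 0,"roll": 0,"fingers": 70},{"tx": 12,"ty": 2,"tz": 0,"roll": 0,"fingers": 70}]}}

```text
t: 49.4
tcp_pos: [507.3, 1.9, 186.2]
ee_rot: [0.656, 0.754, 0.0, 0.0]
force: [-0.3, -0.3, -0.1]
width: 0.764
finger_force: 0.0
```

>>> {"api": "servo_tool", "payload": {"moves": [{"tx": 36,"ty": -6,"tz": 0,"roll": 0,"fingers": 70},{"tx": 30,"ty": 0,"tz": 0,"roll": 0,"fingers": 70},{"tx": 15,"ty": 0,"tz": 0,"roll": 0,"fingers": 70},{"tx": 0,"ty": 0,"tz": 0,"roll": 0,"fingers": 70},{"tx": 0,"ty": 0,"tz": 0,"roll": 0,"fingers": 70},{"tx": 0,"ty": 0,"tz": 0,"roll": 0,"fingers": 70}]}}

```text
t: 49.9
tcp_pos: [490.7, 78.1, 185.7]
ee_rot: [0.657, 0.754, 0.0, 0.0]
force: [-0.8, -0.2, 0.4]
width: 0.767
finger_force: 0.0
```

```bash
python3 go.py
python3 - <<'E'
from h import *
from cell import robot
for n in("side","scene"):
    c=robot.capture(n)
    if n=="side":
        cv2.imwrite("pics/side9.png",cv2.cvtColor(c["pixels"],cv2.COLOR_RGB2BGR))
    for m,p,r,zc in [("flask",(499,-229),21,(30,100)),("bottle",(474,-287),23,(30,95)),("cell",(586,11),20,(26,53))]:
        P=pts([c],p,r+6,*zc);print(n,m,len(P),fitc(P,p,r) if len(P)>9 else "")
    x=np.array([521.8,-333,.137])
    for _ in range(3): x,k,e=fitbox(pts([c],x[:2],33,30,97),x[:2],20,20,x[2])
    print("can",x,k,e)
E
```

```text
t49.90 p [490.7  78.1 185.7] yaw 0.137 tilt 0.000 w 0.767 f 0.0 F [-0.8 -0.2  0.4]
side flask 273 (array([ 500. , -228.9]), 273, np.float64(0.4))
side bottle 563 (array([ 474.4, -287.1]), 563, np.float64(0.45))
side cell 144 (array([586.2,  12.6]), 144, np.float64(0.61))
can [ 5.22488e+02 -3.33110e+02  1.41000e-01] 652 0.3
scene flask 221 (array([ 498.8, -229.4]), 221, np.float64(0.59))
scene bottle 237 (array([ 473.3, -287.2]), 237, np.float64(0.68))
scene cell 73 (array([585. ,  12.6]), 73, np.float64(0.42))
can [ 5.21340e+02 -3.33283e+02  1.31000e-01] 241 0.62
```

View pics/side9.png

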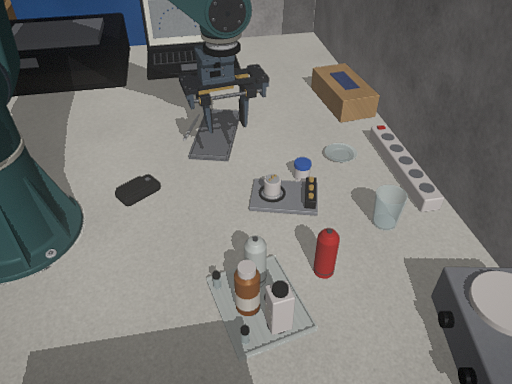

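The cell stands in the ring at pixel (272,187). The flask, bottle and canister are back in their places at (256,250), (247,285) and (280,307), within 1 mm of the start by the fits. The vials at (216,278) and (245,333) have not moved, so I am handing in.

```bash
python3 -c "
from cell import robot
print(robot.finish_job())"
```

```text
the job is handed in; nothing more can be done
None
```

Job handed in at about 50 s: the cell stands upright in the ring, all three containers are back within about 1 mm of their start places by the camera fits, and the vials look unmoved; no verdict was returned.

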